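# Clear the indexing turret's beds

## Robot

A 6-joint arm with a two-finger parallel gripper is mounted at the origin on the work surface. World frame = base frame: x ahead of the robot, y to its left, z up, the work surface at z = 0. Lengths are in m, angles in rad, forces in N, time in s.
With the tool pointing down it reaches from about 0.375 to 0.9 m from the base axis. Payload 3.1 kg.
Tool frame: the origin (TCP) lies between the finger pads; the fingertips stand 11 mm ahead of it and the grasp point (between the pads) lies 8 mm behind it; z points along the fingers, y is the line along which they close (so a half turn about z gives the same grasp; the last joint's range is limited). The gripper opens to 85 mm and grips with 20 to 120 N. Pads are 22 mm wide; open, the fingers measure 114 mm over their backs; the gripper's body (76 mm by 85 mm) begins 54 mm behind the grasp point. The pads swing forward as they close: fully open they stand 13 mm farther back than shut.
Start: joints at [-1.425, 0.527, 1.433, -0, 1.181, -0.178], TCP at [0.199, -0.592, 0.242] pointing down, gripper open.
Joint ranges: [-3.08, 3.08], [-0.75, 2.2], [0.22, 2.44], [-1.43, 4.57], [0, 2.65], [-2.85, 2.85]. Speed limits (rad/s): [2.79, 2.79, 3.14, 3.14, 3.14, 3.14].

## Interface

Orientations are given as a unit quaternion [x, y, z, w].
In Python, from cell import ctrl, eyes gives the robot as it stands. The module is installed in compiled form; this text tells all that it offers.
- The arm moves only by the tool carry_out, never from a script. Its argument "moves" is a list of rows, each an object with "slide": the shift along the tool's x, y, z normalised to -1 to 1, where 1 is 0.3 m, a list of three; "twist": the turn about the tool's z normalised to -1 to 1, where 1 is 360 degrees; "hand": the closure, from 0 (fully open) to 1 (shut). A call has 1 to 5 rows; each row is the pose to reach, as a shift and turn from the pose commanded when the call began, along the tool's axes at that moment, turning the shorter way round; what a row does not reach only later rows make up. A row lasts 1/8 s, in which the tool goes at most 62.5 mm and 10.7 degrees, less where a joint would pass 70% of its speed; a pose out of reach is approached as far as the arm can. A call with a number of a shift or a turn outside -1 to 1 is refused whole. A call with a gripper value outside its range is refused whole. The fingers move at their own pace and stop on an object; "force" is the grip in N (left out, the last holds). Time passes only in rows, so rows that repeat a pose let the fingers close. It gives the time, the measured TCP pose, the force, the opening and the grip force at its end, in the units of the state.
- ctrl.read_state(): the state, without advancing time (a new reading comes with each control period).
- eyes.grab_frame(name): name is "scene" or "top" or "wrist"; returns (picture, depth): 400x640x3 uint8, red, green, blue; 400x640 float32, m along the optical axis (not along the pixel's ray), 0 where there is no reading.
- eyes.calibration(name): a dict with "K" (3x3 intrinsics, pixels), "D" ([k1, k2, p1, p2, k3] as OpenCV has them; the pictures are not rectified), "cam_to_world" (4x4, takes a point from camera to world coordinates). Camera axes: x right, y down, z forward; pixel columns grow to the right and rows downward; lengths in m; the calibration is good to about 2 mm. A picture is of the moment at which its call begins: read the wrist's pose just before it. calibration takes no time and is no camera call; for the wrist camera it gives the pose at the moment of the call.
- ctrl.close_job(): hands the job in; it is judged then, once.
The state is a dict: "time": time; "qpos": joint angles; "qd": joint speeds; "effort": joint torques, N m; "tcp_pos": TCP position; "eef_rot": TCP orientation; "ft_force": force on the tool from outside, world axes, zero at the start; "wrist_torque": the same for the moment, N m; "opening": finger opening in m; "gripper_force": force on a finger pad.
Only numpy, scipy, OpenCV 4.12 (cv2) and the standard library are available. Lean on these libraries where they do the work, as an engineer would, in place of code of your own. Each camera call takes 0.05 s, during which the arm holds its last target. There are 200 camera calls.

## Task

Clear the three-bed indexing turret: with the brush, not your fingers, sweep every offcut outwards from its own bed over the rim into the yellow-edged scrap tray, turning the turret by its upright handles so that each bed with scrap on it clicks into place in front of the tray for its sweep. A piece that has strayed off the beds may be picked up by hand and put in the tray. Finish with all scrap lying in the tray, the blue bed clicked into place in front of the tray and the brush standing on the middle of its black pad, and leave the other things on the bench alone.

Things in the scene. Friction and masses are not known exactly. Their poses are not given: they have to be found in the camera images.
- machine: Fixed base of the indexing machine, a blue round foot with a yellow-edged scrap tray joined to its -y side. Origin: on the turret's vertical axis, at bench height. z up; its -y axis points from the turret axis to the middle of the scrap tray.
- turret (a joint): Turret angle in rad, anticlockwise from above, endless. It clicks into a detent every 120 degrees (0, +-2.094, ..) with a bed facing the tray, at 0 the blue one. Between detents it resists with up to 0.45 N m, plus 0.4 N m per rad/s of damping; turned more than 60 degrees on, it draws itself slowly (1 to 4 s) into the next detent. Disc of radius 170 mm, top 60 mm above the bench.
- handle_blue (a point): Top of one of three upright handles on the turret, 130 mm above the bench, 130 mm from the turret axis, straight across the axis from the blue bed. A steel pin 18 mm thick, its upper 34 mm in a black sleeve 23 mm thick, 70 mm tall above the disc. Push it sideways with closed fingers to turn the turret.
- handle_yellow (a point): Top of one of three upright handles on the turret, 130 mm above the bench, 130 mm from the turret axis, straight across the axis from the yellow bed. A steel pin 18 mm thick, its upper 34 mm in a black sleeve 23 mm thick, 70 mm tall above the disc. Push it sideways with closed fingers to turn the turret.
- handle_green (a point): Top of one of three upright handles on the turret, 130 mm above the bench, 130 mm from the turret axis, straight across the axis from the green bed. A steel pin 18 mm thick, its upper 34 mm in a black sleeve 23 mm thick, 70 mm tall above the disc. Push it sideways with closed fingers to turn the turret.
- bed_blue (a point): Point on the floor of the blue bed, 118 mm from the turret axis on the bed's centre line. The bed is a blue area in a channel 128 mm wide, open at the rim (170 mm from the axis) and towards the open middle of the disc, between two walls 6 mm thick and 28 mm high that run from 80 to 154 mm from the axis.
- bed_yellow (a point): Point on the floor of the yellow bed, 118 mm from the turret axis on the bed's centre line. The bed is a yellow area in a channel 128 mm wide, open at the rim (170 mm from the axis) and towards the open middle of the disc, between two walls 6 mm thick and 28 mm high that run from 80 to 154 mm from the axis.
- bed_green (a point): Point on the floor of the green bed, 118 mm from the turret axis on the bed's centre line. The bed is a green area in a channel 128 mm wide, open at the rim (170 mm from the axis) and towards the open middle of the disc, between two walls 6 mm thick and 28 mm high that run from 80 to 154 mm from the axis.
- tray (a point): Centre of the floor of the scrap tray, 4 mm above the bench; axes as the machine's. Inside 226 mm (x) by 165 mm (y); side walls 50 mm high, outer wall 80 mm high above the bench; on the inner side it runs in under the turret's rim, so what is pushed over the rim there drops in.
- pad_top (a point): Centre of the top of the brush's parking pad, a black rubber mat 100 x 150 x 4 mm (x, y, z) fixed on the bench.
- brush: Bench brush standing on its bristles. Origin: centre of the bristles' underside; z up along the handle, y along the head, which is the same front and back. Grey bristles 30 x 104 mm, 25 mm high, under a wooden block 34 x 108 x 20 mm; upright red handle 28 x 28 mm square, from 45 to 120 mm above the underside. 160 g. It sweeps along its x, bristles just on the floor of the bed.
- scrap1: Offcut of scrap that may be absent (then None), lying on one of the turret's beds. Origin: centre of its underside; x along its length. White plastic duct, U-shaped, open upwards, 50 x 36 x 30 mm (x, y, z), walls 4 mm.
- scrap2: Offcut of scrap that may be absent (then None), lying on one of the turret's beds. Origin: centre of its underside; x along its length. Aluminium profile block, 48 x 30 x 30 mm.
- scrap3: Offcut of scrap that may be absent (then None), lying on one of the turret's beds. Origin: centre of its underside; x along its length. Orange terminal strip, 52 x 32 x 26 mm.
- scrap4: Offcut of scrap that may be absent (then None), lying on one of the turret's beds. Origin: centre of its underside; x along its length. Aluminium profile block, 48 x 30 x 30 mm.
- scrap5: Offcut of scrap that may be absent (then None), lying on one of the turret's beds. Origin: centre of its underside; x along its length. Orange terminal strip, 52 x 32 x 26 mm.
- scrap6: Offcut of scrap that may be absent (then None), lying on one of the turret's beds. Origin: centre of its underside; x along its length. White plastic duct, U-shaped, open upwards, 50 x 36 x 30 mm (x, y, z), walls 4 mm.
- spool_red: Bystander: red wire spool, 80 mm diameter, 55 mm high, on the bench. Origin under its centre.
- spool_grey: Bystander: grey wire spool, 80 mm diameter, 55 mm high, on the bench. Origin under its centre.
- meter: Bystander: yellow multimeter lying on the bench, 160 x 85 x 35 mm. Origin under its centre.
- driver: Bystander: red screwdriver, 200 mm long, lying on the bench. Origin under its middle.
- mug: Bystander: blue mug, 80 mm wide, 90 mm high, handle at +y. Origin under its centre.

How it is judged:
On the way, in this order (a step that is already met when the one before it is completed fails the run):
1. the turret has been turned out of its starting position to the next one (y of bed_blue in the frame of tray above 0.27 m and y of any of bed_yellow, bed_green in the frame of tray below 0.13 m), for 0.2 s.
2. all the scrap is in the tray (x of scrap1 in the frame of tray between -0.115 and 0.115 m and y of scrap1 in the frame of tray between -0.088 and 0.088 m and (height (world z) of scrap1 below 0.05 m or (height (world z) of scrap1 below 0.08 m and y of scrap1 in the frame of tray below 0.05 m)) and x of scrap2 in the frame of tray between -0.115 and 0.115 m and y of scrap2 in the frame of tray between -0.088 and 0.088 m and (height (world z) of scrap2 below 0.05 m or (height (world z) of scrap2 below 0.08 m and y of scrap2 in the frame of tray below 0.05 m)) and x of scrap3 in the frame of tray between -0.115 and 0.115 m and y of scrap3 in the frame of tray between -0.088 and 0.088 m and (height (world z) of scrap3 below 0.05 m or (height (world z) of scrap3 below 0.08 m and y of scrap3 in the frame of tray below 0.05 m)) and x of scrap4 in the frame of tray between -0.115 and 0.115 m and y of scrap4 in the frame of tray between -0.088 and 0.088 m and (height (world z) of scrap4 below 0.05 m or (height (world z) of scrap4 below 0.08 m and y of scrap4 in the frame of tray below 0.05 m)) and x of scrap5 in the frame of tray between -0.115 and 0.115 m and y of scrap5 in the frame of tray between -0.088 and 0.088 m and (height (world z) of scrap5 below 0.05 m or (height (world z) of scrap5 below 0.08 m and y of scrap5 in the frame of tray below 0.05 m)) and x of scrap6 in the frame of tray between -0.115 and 0.115 m and y of scrap6 in the frame of tray between -0.088 and 0.088 m and (height (world z) of scrap6 below 0.05 m or (height (world z) of scrap6 below 0.08 m and y of scrap6 in the frame of tray below 0.05 m))), for 0.2 s.
At the end, for the whole second after the job is handed in: Every piece of scrap that is present lies in the scrap tray, the blue bed is at the tray and at rest (within 15 mm sideways), and the brush stands upright and still on its pad, within 50 mm of its centre (all of step 2 and x of bed_blue in the frame of tray between -0.015 and 0.015 m and y of bed_blue in the frame of tray between 0.1 and 0.13 m and velocity of joint turret between -0.05 and 0.05 rad/s and horizontal distance between brush and pad_top below 0.05 m and angle between brush's own z axis and vertical below 0.12 rad and height (world z) of brush below 0.02 m and linear speed of brush below 0.03 m/s); the robot touches nothing.
It fails at once if a piece of scrap lying on a bed is pushed or gripped with the fingers instead of the brush ((contact force between the fingers and scrap1 above 1 N and height (world z) of scrap1 between 0.045 and 0.085 m and (horizontal distance between scrap1 and bed_blue below 0.055 m or horizontal distance between scrap1 and bed_yellow below 0.055 m or horizontal distance between scrap1 and bed_green below 0.055 m)) or (contact force between the fingers and scrap2 above 1 N and height (world z) of scrap2 between 0.045 and 0.085 m and (horizontal distance between scrap2 and bed_blue below 0.055 m or horizontal distance between scrap2 and bed_yellow below 0.055 m or horizontal distance between scrap2 and bed_green below 0.055 m)) or (contact force between the fingers and scrap3 above 1 N and height (world z) of scrap3 between 0.045 and 0.085 m and (horizontal distance between scrap3 and bed_blue below 0.055 m or horizontal distance between scrap3 and bed_yellow below 0.055 m or horizontal distance between scrap3 and bed_green below 0.055 m)) or (contact force between the fingers and scrap4 above 1 N and height (world z) of scrap4 between 0.045 and 0.085 m and (horizontal distance between scrap4 and bed_blue below 0.055 m or horizontal distance between scrap4 and bed_yellow below 0.055 m or horizontal distance between scrap4 and bed_green below 0.055 m)) or (contact force between the fingers and scrap5 above 1 N and height (world z) of scrap5 between 0.045 and 0.085 m and (horizontal distance between scrap5 and bed_blue below 0.055 m or horizontal distance between scrap5 and bed_yellow below 0.055 m or horizontal distance between scrap5 and bed_green below 0.055 m)) or (contact force between the fingers and scrap6 above 1 N and height (world z) of scrap6 between 0.045 and 0.085 m and (horizontal distance between scrap6 and bed_blue below 0.055 m or horizontal distance between scrap6 and bed_yellow below 0.055 m or horizontal distance between scrap6 and bed_green below 0.055 m))).
It fails at once if scrap is swept across the middle of the turret instead of out over its own bed's rim (horizontal distance between any of scrap1, scrap2, scrap3, scrap4, scrap5, scrap6 and machine below 0.03 m).
It fails at once if a bystander (spools, meter, screwdriver, mug) is moved more than 4 cm (distance of any of spool_red, spool_grey, meter, driver, mug from where it was at the start of the episode above 0.04 m).
It fails at once if scrap or the brush falls off the bench (height (world z) of any of scrap1, scrap2, scrap3, scrap4, scrap5, scrap6, brush below -0.1 m).
Of scrap1, scrap2, scrap3, scrap4, scrap5, scrap6 only 4 to 6 are there at a start; the rules pass over those that are not, and their reading is None.
At some moment in a run one of scrap1, scrap2, scrap3, scrap4, scrap5, scrap6 may be knocked a few centimetres aside while the robot is not near it.
It also fails if it takes over 210 s, if anything falls off the work surface, if the arm or the gripper's body presses on something with over 40 N, if the wrist force passes 120 N, or if a joint passes its speed limit or range.

## Working session

There is one attempt and no reset: what is moved stays moved. The work goes in short steps, Python scripts to look and compute and a tool call to move; the robot and the scene stay as the last step left them, time stands still between calls to the robot, and variables do not carry over. Pictures are saved under pics/ and viewed, at most 14 in all, crops included, and the job is handed in when it is done.

Besides the shell and the picture viewer there is one more tool, called after "Call:" as name(argument=value, ...) on one line, values as JSON. carry_out: Moves the arm, as the interface text tells. Its arguments: {"type":"object","properties":{"moves":{"type":"array","items":{"type":"object","properties":{"slide":{"type":"array","items":{"type":"number"}},"twist":{"type":"number"},"hand":{"type":"number"}}}},"force":{"type":"number"}},"required":["moves"]}

```bash
ls; mkdir -p pics; python3 - <<'E'
from cell import ctrl, eyes
import cv2, numpy as np
s=ctrl.read_state(); print(s['time'],s['tcp_pos'],s['eef_rot'],s['opening'])
for n in ('scene','top'):
    p,d=eyes.grab_frame(n); cv2.imwrite(f'pics/{n}0.png',p[:,:,::-1]); np.save(f'{n}0d.npy',d); np.save(f'{n}0p.npy',p)
    c=eyes.calibration(n); print(n,np.round(c['K'],1).tolist(),np.round(c['D'],4),np.round(c['cam_to_world'],3).tolist())
E
```

```text
pics
0.0 [ 0.19939359 -0.59161475  0.24133588] [ 9.86842773e-01  1.61679247e-01  3.89249207e-05 -1.07706918e-03] 0.08534816517905983
scene [[512.9, 0.0, 325.9], [0.0, 512.9, 204.3], [0.0, 0.0, 1.0]] [-0.0493  0.      0.      0.      0.    ] [[0.46, 0.491, -0.74, 1.713], [0.888, -0.251, 0.386, -0.572], [0.004, -0.834, -0.551, 1.002], [0.0, 0.0, 0.0, 1.0]]
top [[401.5, 0.0, 324.8], [0.0, 401.5, 201.5], [0.0, 0.0, 1.0]] [0.0314 0.     0.     0.     0.    ] [[0.011, -0.993, 0.12, 0.375], [-1.0, -0.011, 0.003, 0.026], [-0.002, -0.12, -0.993, 1.202], [0.0, 0.0, 0.0, 1.0]]
```

View pics/top0.png

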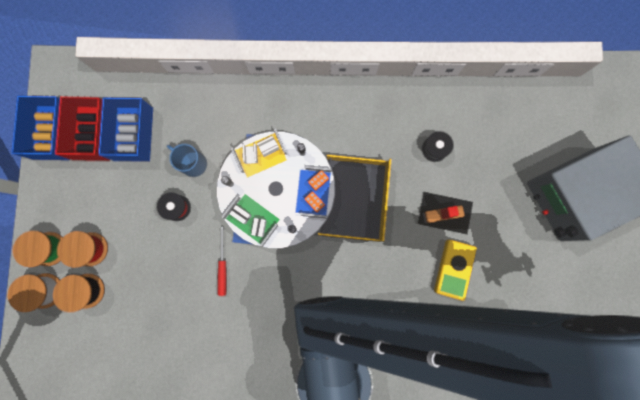

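View pics/scene0.png

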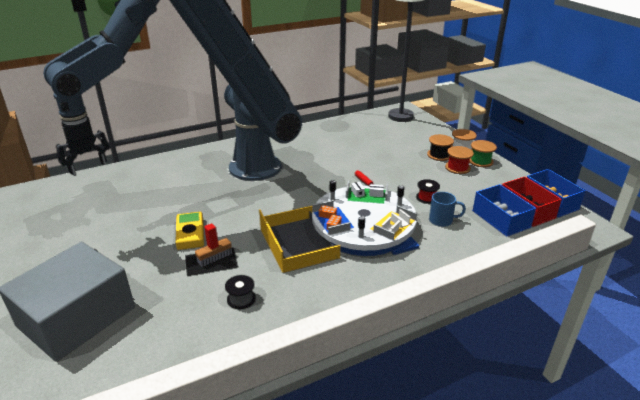

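The top view (up = +x, left = +y) shows the turret at about (275,189) with its tray to the right at (360,198). The brush is on its pad at (445,212). Each bed holds two pieces: orange on blue at (316,190), and pale pieces on yellow at (262,152) and green at (250,220). The scene view agrees.

```bash
cat > h.py <<'E'
import cv2, numpy as np
from cell import ctrl, eyes
def grab(n,tag=None):
    p,d=eyes.grab_frame(n); c=eyes.calibration(n)
    if tag: cv2.imwrite(f'pics/{tag}.png',p[:,:,::-1])
    return p,d,c
def cast(c,uv,z):
    u=cv2.undistortPoints(np.array(uv,float).reshape(-1,1,2),c['K'],np.array(c['D'])).reshape(-1,2)
    T=c['cam_to_world']; r=np.c_[u,np.ones(len(u))]@T[:3,:3].T; o=T[:3,3]
    return o+r*((z-o[2])/r[:,2])[:,None]
def cloud(c,d):
    v,u=np.mgrid[:d.shape[0],:d.shape[1]]
    n=cv2.undistortPoints(np.c_[u.ravel(),v.ravel()].astype(float).reshape(-1,1,2),c['K'],np.array(c['D'])).reshape(-1,2)
    T=c['cam_to_world']; P=(np.c_[n,np.ones(len(n))]*d.ravel()[:,None])@T[:3,:3].T+T[:3,3]
    P[d.ravel()==0]=np.nan
    return P.reshape(d.shape+(3,))
def mask(p,lo,hi,box=None):
    h=cv2.cvtColor(p,cv2.COLOR_RGB2HSV); m=cv2.inRange(h,np.array(lo),np.array(hi))
    if box: k=np.zeros_like(m); u0,v0,u1,v1=box; k[v0:v1,u0:u1]=255; m&=k
    return m
def blobs(m,amin=20):
    n,l,s,ce=cv2.connectedComponentsWithStats(m)
    return [(ce[i],s[i,4]) for i in range(1,n) if s[i,4]>=amin]
def st():
    s=ctrl.read_state(); q=s['eef_rot']
    return s,np.degrees(2*np.arctan2(q[1],q[0]))
E
cat > m1.py <<'E'
from h import *
p=np.load('top0p.npy'); d=np.load('top0d.npy'); c=eyes.calibration('top'); P=cloud(c,d)
# disc: points of height ~.06 in region
box=(205,120,345,260)
sub=np.zeros(d.shape,bool); sub[120:260,205:345]=1
hs=cv2.cvtColor(p,cv2.COLOR_RGB2HSV)
w=(sub&(np.abs(P[...,2]-.06)<.008)).astype(np.uint8)
n,l,s,ce=cv2.connectedComponentsWithStats(w); w=(l==1+np.argmax(s[1:,4])).astype(np.uint8)
cn=max(cv2.findContours(w,0,2)[0],key=cv2.contourArea); hull=cv2.convexHull(cn).reshape(-1,2)
X=cast(c,hull,.06); (cx,cy),r=cv2.minEnclosingCircle(X[:,:2].astype(np.float32)); print('disc',cx,cy,r)
A=np.c_[2*X[:,:2],np.ones(len(X))]; q=np.linalg.lstsq(A,(X[:,:2]**2).sum(1),rcond=None)[0]; print('lsq',q[:2],np.sqrt(q[2]+q[0]**2+q[1]**2))
C=q[:2]
# handles: points higher than .115 
hm=(sub&(P[...,2]>.105)&(P[...,2]<.15)).astype(np.uint8)*255
for ce_,a in blobs(hm,5):
    x=cast(c,[ce_],.13)[0,:2]-C; print('handle',ce_.round(),a,x.round(3),np.hypot(*x).round(3),np.degrees(np.arctan2(x[1],x[0])).round(1))
for nm,lo,hi in(('blue',(100,150,80),(125,255,255)),('yellow',(20,120,120),(32,255,255)),('green',(45,120,60),(80,255,255))):
    for ce_,a in blobs(mask(p,lo,hi,box),60):
        x=cast(c,[ce_],.06)[0,:2]-C; print(nm,ce_.round(),a,x.round(3),np.hypot(*x).round(3),np.degrees(np.arctan2(x[1],x[0])).round(1))
# scrap tops
sm=(sub&(P[...,2]>.075)&(P[...,2]<.1)).astype(np.uint8)*255
for ce_,a in blobs(sm,15):
    x=cast(c,[ce_],.088)[0,:2]-C; print('tall',ce_.round(),a,x.round(3),np.hypot(*x).round(3),np.degrees(np.arctan2(x[1],x[0])).round(1))
# centre
i=cast(c,[(275,188)],.06); print('centre z',P[186:191,272:278,2].round(3).max())
# tray yellow
ym=mask(p,(20,120,100),(32,255,255),(322,145,400,250)); 
y,x=np.nonzero(ym); pts=P[y,x]; pts=pts[np.isfinite(pts).all(1)]; pts=pts[pts[:,2]>.04]
print('tray rect',cv2.minAreaRect(pts[:,:2].astype(np.float32)), 'zmax',pts[:,2].max())
# brush
bm=np.zeros(d.shape,bool); bm[180:245,410:480]=1
m=bm&(P[...,2]>.095)&(P[...,2]<.15); print('red top',np.nanmedian(P[m],0),m.sum(),P[m][:,2].max(),cv2.minAreaRect(P[m][:,:2].astype(np.float32)))
m=bm&(P[...,2]>.035)&(P[...,2]<.065); print('block',cv2.minAreaRect(P[m][:,:2].astype(np.float32)),np.median(P[m][:,2]))
pm=mask(p,(0,0,0),(180,255,45),(410,185,480,240)); 
cn=max(cv2.findContours(pm,0,2)[0],key=cv2.contourArea); print('pad',cv2.minAreaRect(cast(c,cn.reshape(-1,2),.004)[:,:2].astype(np.float32)))
z=cv2.resize(p[115:265,200:400],None,fx=4,fy=4,interpolation=2); cv2.imwrite('pics/crop0.png',z[:,:,::-1])
E
python3 m1.py
```

```text
disc 0.5483521223068237 0.17255663871765137 0.16944001615047455
lsq [0.54842403 0.17251165] 0.16875406042101976
handle [301. 148.] 69 [ 0.103 -0.075] 0.128 -36.2
handle [225. 180.] 73 [0.011 0.126] 0.127 85.2
handle [291. 229.] 58 [-0.118 -0.054] 0.13 -155.3
blue [304. 191.] 398 [-0.007 -0.082] 0.082 -94.8
blue [323. 192.] 131 [-0.007 -0.137] 0.137 -93.1
yellow [262. 160.] 618 [0.083 0.039] 0.092 25.3
yellow [336. 157.] 64 [ 0.095 -0.174] 0.199 -61.4
green [269. 218.] 131 [-0.084  0.016] 0.086 169.1
green [241. 225.] 81 [-0.107  0.095] 0.143 138.4
tall [280. 141.] 57 [ 0.132 -0.013] 0.133 -5.4
tall [265. 141.] 55 [0.133 0.03 ] 0.136 12.5
tall [244. 154.] 41 [0.094 0.088] 0.129 43.1
tall [255. 153.] 41 [0.097 0.057] 0.112 30.5
tall [270. 150.] 49 [0.105 0.015] 0.106 7.9
tall [236. 159.] 66 [0.078 0.108] 0.133 54.4
tall [318. 177.] 291 [ 0.03  -0.122] 0.126 -76.1
tall [314. 202.] 209 [-0.04  -0.113] 0.12 -109.5
tall [237. 212.] 283 [-0.071  0.102] 0.124 125.0
tall [312. 215.] 65 [-0.078 -0.109] 0.134 -125.5
tall [258. 227.] 203 [-0.113  0.041] 0.12 159.8
tall [268. 235.] 71 [-0.133  0.012] 0.134 174.8
centre z 0.065
tray rect ((0.5274962186813354, -0.05556154251098633), (0.1814480870962143, 0.23683051764965057), 85.07231903076172) zmax 0.08598124396654105
red top [ 0.48251137 -0.31166251  0.12303104] 135 0.129430512445613 ((0.4827900528907776, -0.31585693359375), (0.028116341680288315, 0.029023678973317146), 8.666853904724121)
block ((0.44370245933532715, -0.3211483359336853), (0.11222190409898758, 0.10960259288549423), 10.71961784362793) 0.04891762893390017
pad ((0.48841965198516846, -0.3280050754547119), (0.14257299900054932, 0.09149181097745895), 77.8531494140625)
```

View pics/crop0.png

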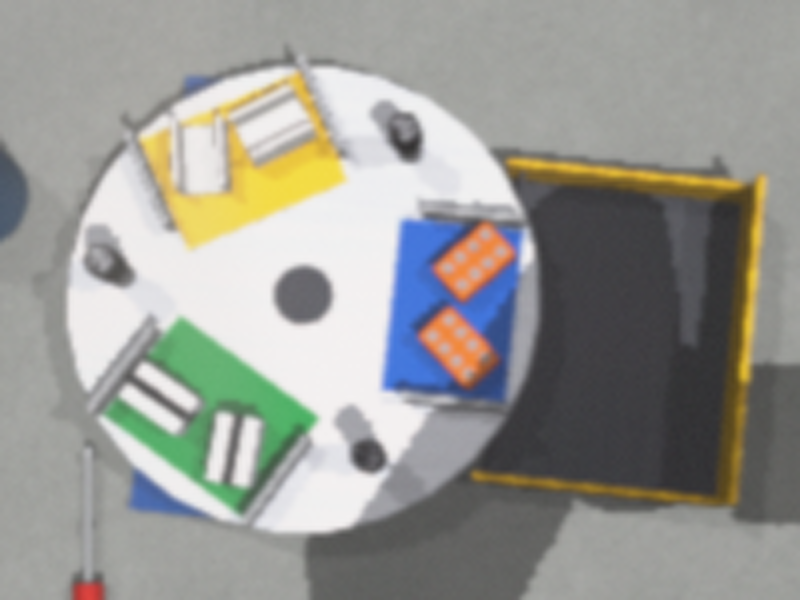

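The crop shows the blue bed facing the tray with two orange strips on it. Two white ducts lie on yellow at (200,155) and (270,120). Two aluminium blocks lie on green at (160,395) and (235,450). The machine's outward direction is -95° and the turret axis is at (0.548, 0.1725).

```bash
cat >> h.py <<'E'
C=np.array([.5484,.1725]); U=np.array([np.cos(np.radians(-95)),np.sin(np.radians(-95))]); V=np.array([-U[1],U[0]])
def rel(x,y,z,yaw):  # slide/twist from the present pose
    s,y0=st(); a=np.radians(y0); d=np.array([x,y,z])-s['tcp_pos']
    tx=np.array([np.cos(a),np.sin(a)]); ty=np.array([np.sin(a),-np.cos(a)])
    tw=(y0-yaw+180)%360-180
    return np.round(np.array([d[:2]@tx,d[:2]@ty,-d[2]])/.3,3), round(tw/360,4), int(max(np.ceil(np.linalg.norm(d)/.0625),np.ceil(abs(tw)/10.7)))
E
python3 - <<'E'
from h import *
p=np.load('top0p.npy'); d=np.load('top0d.npy'); c=eyes.calibration('top'); P=cloud(c,d)
box=(412,190,478,232)
h=cv2.cvtColor(p,cv2.COLOR_RGB2HSV)
print(h[214,428],h[214,435],h[211,455],h[198,430])
w=mask(p,(5,60,50),(20,255,255),box); w=cv2.morphologyEx(w,cv2.MORPH_CLOSE,np.ones((5,5)))
for lo,hi in (((0,150,120),(4,255,255)),((172,150,100),(180,255,255))):
    print(blobs(mask(p,lo,hi,box),10))
y,x=np.nonzero(w); print(len(x)); r=cast(c,np.c_[x,y],.045); print(cv2.minAreaRect(r[:,:2].astype(np.float32)),r.mean(0))
m=np.zeros(d.shape,bool); m[190:232,412:478]=1; q=P[m&(P[...,2]>.036)&(P[...,2]<.055)]
print('block',len(q),cv2.minAreaRect(q[:,:2].astype(np.float32)),q.mean(0))
q=P[m&(P[...,2]>.117)&(P[...,2]<.135)]; print('top',len(q),cv2.minAreaRect(q[:,:2].astype(np.float32)),q.mean(0))
E
```

```text
[ 13 149 157] [ 13 149 166] [  1 198 222] [10 18 42]
[(array([452.43157895, 211.13684211]), np.int32(95))]
[]
371
((0.4825092554092407, -0.3156055510044098), (0.03873991221189499, 0.11523651331663132), 10.164237022399902) [ 0.47985104 -0.30896394  0.045     ]
block 277 ((0.4823222756385803, -0.31383734941482544), (0.03361034020781517, 0.10960259288549423), 10.719619750976562) [ 0.47939685 -0.30344225  0.04872689]
top 108 ((0.4831659197807312, -0.31584981083869934), (0.02736661583185196, 0.02893335558474064), 9.012584686279297) [ 0.48264559 -0.31446447  0.12401302]
```

```bash
python3 -c "
from h import *
print(rel(.4825,-.3145,.20,100.5)); print(st()[1])"
```

```text
(array([ 1.189, -0.574,  0.138]), np.float64(-0.2275), 8)
18.60791927348298
```

Call:
carry_out(moves=[{"slide": [0.2,-0.095,0.02],"hand": 0},{"slide": [0.4,-0.19,0.05],"hand": 0},{"slide": [0.6,-0.287,0.07],"hand": 0},{"slide": [0.6,-0.287,0.07],"hand": 0}])

```text
invalid input at $.moves[0]: expected keys slide, twist, hand
```

Call:
carry_out(moves=[{"slide": [0.2,-0.1,0.03],"twist": -0.03,"hand": 0},{"slide": [0.4,-0.2,0.05],"twist": -0.06,"hand": 0},{"slide": [0.589,-0.287,0.068],"twist": -0.09,"hand": 0},{"slide": [0.589,-0.287,0.068],"twist": -0.115,"hand": 0},{"slide": [0.589,-0.287,0.068],"twist": -0.14,"hand": 0}])

```text
time: 0.72
tcp_pos: [0.3405, -0.4524, 0.2214]
eef_rot: [0.822, 0.57, 0.0, -0.001]
ft_force: [0.2, -0.0, -0.6]
opening: 0.0854
gripper_force: 0.0
```

Call:
carry_out(moves=[{"slide": [0,0,0],"twist": -0.03,"hand": 0},{"slide": [0,0,0],"twist": -0.06,"hand": 0},{"slide": [0,0,0],"twist": -0.087,"hand": 0},{"slide": [0,0,0],"twist": -0.087,"hand": 0}])

```text
time: 1.23
tcp_pos: [0.3393, -0.454, 0.2215]
eef_rot: [0.641, 0.767, 0.0, -0.0]
ft_force: [-0.3, -0.5, -0.5]
opening: 0.0852
gripper_force: 0.0
```

```bash
python3 -c "
from h import *
s,y=st(); print(s['time'],s['tcp_pos'],y,s['qpos'])
print(rel(.4825,-.3145,.082,100.5))
p,d,c=grab('wrist','w1'); P=cloud(c,d)
q=P[(P[...,2]>.112)&(P[...,2]<.14)&(np.abs(P[...,0]-.4825)<.04)&(np.abs(P[...,1]+.3145)<.05)]; print(len(q),cv2.minAreaRect(q[:,:2].astype(np.float32)),q.mean(0))
pm=(np.abs(P[...,2]-.004)<.03)&(p.max(2)<50)
q=P[pm&(np.abs(P[...,0]-.488)<.11)&(np.abs(P[...,1]+.328)<.12)]; print(len(q),cv2.minAreaRect(q[:,:2].astype(np.float32)))
"
```

```text
1.225 [ 0.33933778 -0.45400485  0.22153796] 100.21693730526718 [-1.12604619e+00  4.75110053e-01  1.60232847e+00 -4.74530066e-06
  1.06509168e+00 -1.30436309e+00]
(array([0.373, 0.552, 0.465]), np.float64(-0.0008), 4)
2275 ((0.4808177053928375, -0.3149983286857605), (0.028921086341142654, 0.028230736032128334), 8.758596420288086) [ 0.47818362 -0.31573333  0.12303417]
7077 ((0.4888859987258911, -0.32751649618148804), (0.15088017284870148, 0.10007335245609283), 78.43372344970703)
```

View pics/w1.png

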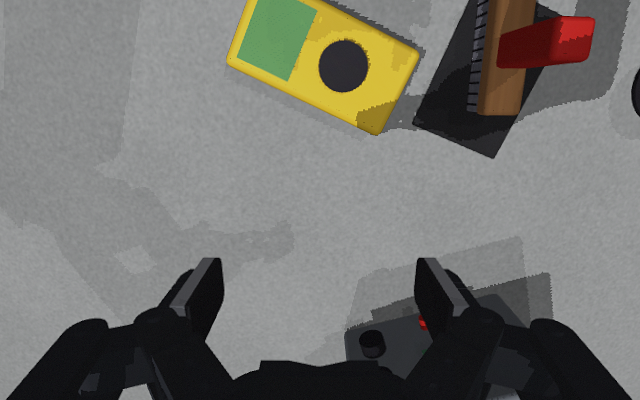

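The wrist view shows the brush at (530,60) on its black pad and the meter at (325,60). The pad fits as 151 x 100 mm at (0.489, -0.3275). I left "twist" out of the first call, so it was refused, but no harm came of it.

Call:
carry_out(moves=[{"slide": [0.13,0.18,0.07],"twist": 0,"hand": 0},{"slide": [0.25,0.37,0.07],"twist": 0,"hand": 0},{"slide": [0.372,0.552,0.07],"twist": 0,"hand": 0},{"slide": [0.372,0.552,0.07],"twist": 0,"hand": 0}])

```text
time: 1.78
tcp_pos: [0.4843, -0.3118, 0.2007]
eef_rot: [0.64, 0.769, 0.0, -0.0]
ft_force: [-0.3, -0.5, 0.6]
opening: 0.0853
gripper_force: 0.0
```

```bash
python3 -c "
from h import *
s,y=st(); print(s['time'],s['tcp_pos'],y)
print(rel(.4818,-.3148,.082,100))
p,d,c=grab('wrist'); P=cloud(c,d)
q=P[(P[...,2]>.112)&(P[...,2]<.14)&(np.abs(P[...,0]-.4825)<.03)&(np.abs(P[...,1]+.3145)<.03)]; print(len(q),cv2.minAreaRect(q[:,:2].astype(np.float32)),q.mean(0))
"
```

```text
1.775 [ 0.48431794 -0.31184928  0.20067211] 100.45079340020527
(array([-0.008, -0.01 ,  0.396]), np.float64(0.0013), 2)
1701 ((0.4816722869873047, -0.31372717022895813), (0.027971629053354263, 0.02734879031777382), 10.881698608398438) [ 0.48154914 -0.31192958  0.12382237]
```

Call:
carry_out(moves=[{"slide": [-0.007,-0.009,0.2],"twist": 0,"hand": 0},{"slide": [-0.007,-0.009,0.396],"twist": 0,"hand": 0},{"slide": [-0.007,-0.009,0.396],"twist": 0,"hand": 0},{"slide": [-0.007,-0.009,0.396],"twist": 0,"hand": 1},{"slide": [-0.007,-0.009,0.396],"twist": 0,"hand": 1}], force=80)

```text
time: 2.45
tcp_pos: [0.4814, -0.3193, 0.0853]
eef_rot: [0.641, 0.768, -0.0, 0.003]
ft_force: [-0.2, -1.0, -0.5]
opening: 0.0514
gripper_force: 0.0
```

Call:
carry_out(moves=[{"slide": [0,0,0],"twist": 0,"hand": 1},{"slide": [0,0,0],"twist": 0,"hand": 1},{"slide": [0,0,0],"twist": 0,"hand": 1}])

```text
time: 2.82
tcp_pos: [0.4817, -0.3186, 0.0847]
eef_rot: [0.641, 0.768, -0.0, 0.003]
ft_force: [0.2, -0.5, 7.5]
opening: 0.0273
gripper_force: 79.0
```

```bash
python3 -c "
from h import *
s,y=st(); print(s['time'],s['tcp_pos'],y,s['opening'],s['gripper_force'])
print(rel(.4818,-.3148,.30,100)) 
b=C+.045*U; print(b, rel(b[0],b[1],.26,100))
"
```

```text
2.825 [ 0.4816586  -0.31855298  0.08467861] 100.32264990573472 0.02729392604281301 79.0032684803009
(array([ 0.012,  0.003, -0.718]), np.float64(0.0009), 4)
[0.54447799 0.12767124] (array([ 1.426,  0.473, -0.584]), np.float64(0.0009), 8)
```

Call:
carry_out(moves=[{"slide": [0,0,-0.2],"twist": 0,"hand": 1},{"slide": [0,0,-0.4],"twist": 0,"hand": 1},{"slide": [0.1,0.03,-0.58],"twist": 0,"hand": 1},{"slide": [0.28,0.09,-0.6],"twist": 0,"hand": 1},{"slide": [0.46,0.15,-0.6],"twist": 0,"hand": 1}])

```text
time: 3.45
tcp_pos: [0.4999, -0.1724, 0.2642]
eef_rot: [0.641, 0.767, 0.0, 0.002]
ft_force: [0.9, 0.1, -1.4]
opening: 0.0271
gripper_force: 79.2
```

Call:
carry_out(moves=[{"slide": [0.19,0.06,0],"twist": -0.02,"hand": 1},{"slide": [0.38,0.12,0],"twist": -0.045,"hand": 1},{"slide": [0.57,0.18,0],"twist": -0.07,"hand": 1},{"slide": [0.76,0.25,0],"twist": -0.095,"hand": 1},{"slide": [0.95,0.31,0],"twist": -0.12,"hand": 1}])

```text
time: 4.08
tcp_pos: [0.5398, 0.1255, 0.2627]
eef_rot: [0.31, 0.951, 0.0, 0.001]
ft_force: [0.3, 0.7, -2.6]
opening: 0.0273
gripper_force: 79.1
```

Call:
carry_out(moves=[{"slide": [0,0,0],"twist": -0.025,"hand": 1},{"slide": [0,0,0],"twist": -0.05,"hand": 1},{"slide": [0,0,0],"twist": -0.07,"hand": 1},{"slide": [0,0,0],"twist": -0.0875,"hand": 1},{"slide": [0,0,0],"twist": -0.0875,"hand": 1}])

```text
time: 4.7
tcp_pos: [0.5395, 0.1236, 0.2624]
eef_rot: [0.044, 0.999, -0.0, -0.0]
ft_force: [-0.2, 0.1, -1.4]
opening: 0.0271
gripper_force: 79.4
```

```bash
cat >> h.py <<'E'
def goal(r,lat,z,yaw=175.):
    b=C+r*U+lat*V; return rel(b[0],b[1],z,yaw)
def brushpose(c,d):  # block in world, from depth; block top is 45 mm over underside
    s,_=st(); t=s['tcp_pos']; P=cloud(c,d); m=(np.hypot(P[...,0]-t[0],P[...,1]-t[1])<.075)&(np.abs(P[...,2]-(t[2]-.0807+.035))<.015)
    q=P[m]; return len(q),cv2.minAreaRect(q[:,:2].astype(np.float32)),q[:,2].max()
E
python3 -c "
from h import *
s,y=st(); print(s['time'],s['tcp_pos'],y,s['opening'],s['qpos'].round(2))
print(goal(.046,0,.26)); print((s['tcp_pos'][:2]-C)@U,(s['tcp_pos'][:2]-C)@V)
p,d,c=grab('scene','s1'); print(brushpose(c,d))
p,d,c=grab('wrist','w2'); print(brushpose(c,d))
p,d,c=grab('top','t1'); print(brushpose(c,d))
"
```

```text
4.7 [0.53945385 0.1236124  0.26242916] 174.9708206740712 0.027064684209640123 [ 0.02  0.41  1.59 -0.    1.14 -1.46]
(array([-0.015,  0.012,  0.008]), np.float64(-0.0001), 1)
0.049481279385314714 -0.004651276816624995
(275, ((0.536567747592926, 0.12131014466285706), (0.0366397500038147, 0.11341766268014908), 86.79993438720703), np.float64(0.23146236743094162))
(5366, ((0.5085229277610779, 0.12598441541194916), (0.034152623265981674, 0.05599669739603996), 85.21460723876953), np.float64(0.23158833823982816))
(124, ((0.5095612406730652, 0.13062962889671326), (0.03500409051775932, 0.022736674174666405), 0.7407829165458679), np.float64(0.23074159494638768))
```

View pics/w2.png

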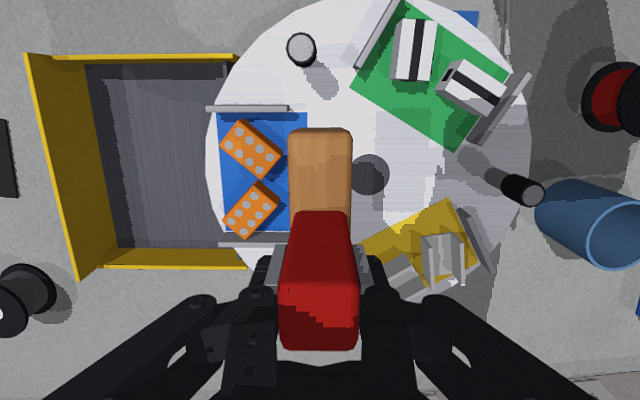

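The wrist view shows the brush block at (320,170), level across the inner edge of the blue bed, with both orange strips at (250,150) and (250,210) ahead of it. The brush sits about 4 mm to -lateral of the TCP, so I'll correct for that, lower it and sweep.

Call:
carry_out(moves=[{"slide": [-0.029,0.012,0],"twist": 0,"hand": 1},{"slide": [-0.029,0.012,0.15],"twist": 0,"hand": 1},{"slide": [-0.029,0.012,0.3],"twist": 0,"hand": 1},{"slide": [-0.029,0.012,0.36],"twist": 0,"hand": 1},{"slide": [-0.029,0.012,0.36],"twist": 0,"hand": 1}])

```text
time: 5.48
tcp_pos: [0.5486, 0.1264, 0.1525]
eef_rot: [0.044, 0.999, -0.0, -0.002]
ft_force: [0.1, -1.3, -1.3]
opening: 0.027
gripper_force: 79.5
```

```bash
python3 -c "
from h import *
s,y=st(); t=s['tcp_pos']; print(s['time'],t,y,s['ft_force'],(t[:2]-C)@U,(t[:2]-C)@V)
print(goal(.046,.004,.1415)); print(goal(.185,.004,.1415))
p,d,c=grab('wrist'); print(brushpose(c,d))
p,d,c=grab('scene'); print(brushpose(c,d))
"
```

```text
5.475 [0.54857566 0.12638276 0.15247308] 175.00146562478022 [ 0.07627049 -1.34978904 -1.27764625] 0.045926440380199815 0.004194371395797727
(array([ 0.001, -0.   ,  0.037]), np.float64(0.0), 1)
(array([ 0.001, -0.464,  0.037]), np.float64(0.0), 3)
(5362, ((0.5183051824569702, 0.12877802550792694), (0.0341150239109993, 0.05590854585170746), 85.0996322631836), np.float64(0.12300448974457232))
(248, ((0.5483670830726624, 0.12587988376617432), (0.03735644742846489, 0.11242704093456268), 85.1075439453125), np.float64(0.12385646965359265))
```

Call:
carry_out(moves=[{"slide": [0,0,0.035],"twist": 0,"hand": 1},{"slide": [0,-0.055,0.037],"twist": 0,"hand": 1},{"slide": [0,-0.11,0.037],"twist": 0,"hand": 1},{"slide": [0,-0.165,0.037],"twist": 0,"hand": 1},{"slide": [0,-0.22,0.037],"twist": 0,"hand": 1}])

```text
time: 6.2
tcp_pos: [0.5432, 0.0591, 0.1433]
eef_rot: [0.044, 0.999, 0.0, 0.0]
ft_force: [-0.1, 1.0, -1.8]
opening: 0.0273
gripper_force: 79.6
```

Call:
carry_out(moves=[{"slide": [0,-0.05,0],"twist": 0,"hand": 1},{"slide": [0,-0.1,0],"twist": 0,"hand": 1},{"slide": [0,-0.15,0],"twist": 0,"hand": 1},{"slide": [0,-0.2,0],"twist": 0,"hand": 1},{"slide": [0,-0.245,0],"twist": 0,"hand": 1}])

```text
time: 6.82
tcp_pos: [0.5368, -0.0137, 0.143]
eef_rot: [0.043, 0.999, -0.0, -0.0]
ft_force: [0.5, -0.5, -2.0]
opening: 0.027
gripper_force: 79.6
```

Call:
carry_out(moves=[{"slide": [0,0,0],"twist": 0,"hand": 1},{"slide": [0,0,-0.2],"twist": 0,"hand": 1},{"slide": [0,0.1,-0.4],"twist": 0,"hand": 1},{"slide": [0,0.1,-0.4],"twist": 0,"hand": 1}])

```text
time: 7.32
tcp_pos: [0.5421, 0.0186, 0.2675]
eef_rot: [0.042, 0.999, -0.0, 0.005]
ft_force: [-0.0, 0.2, -1.4]
opening: 0.0274
gripper_force: 79.7
```

```bash
python3 -c "
from h import *
s,y=st(); t=s['tcp_pos']; print(s['time'],t,y,s['opening'],s['ft_force'],(t[:2]-C)@U,(t[:2]-C)@V)
p,d,c=grab('scene','s2'); q,d2,c2=grab('wrist')
z=np.vstack([p[140:340,150:550],q[::2,::2][:, :]][:1]); z=cv2.resize(p[150:290,150:450],(640,299)); z=np.vstack([z,cv2.resize(q,(480,300))[:,:] if 0 else np.hstack([cv2.resize(q,(480,300)),np.zeros((300,160,3),np.uint8)])]); cv2.imwrite('pics/c2.png',z[:,:,::-1])
"
```

```text
7.325 [0.54214503 0.01860586 0.26748573] 175.16533002855203 0.027380799723868542 [-0.01729673  0.1973115  -1.37367485] 0.15385367964368502 0.007181587058460338
```

View pics/c2.png

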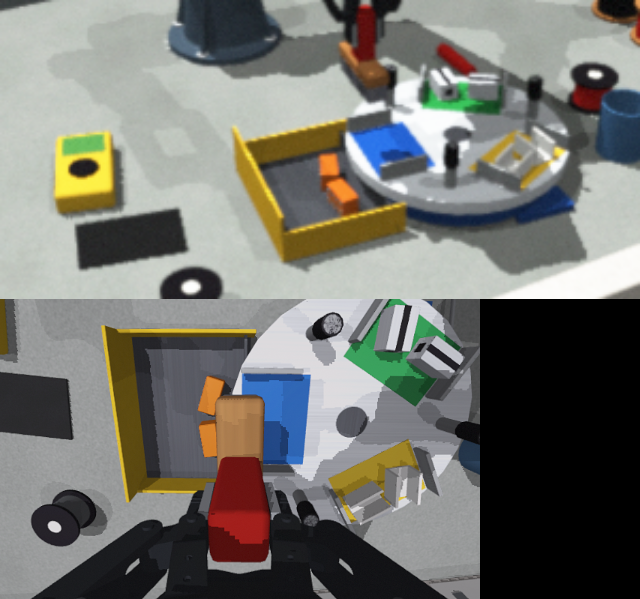

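The scene shows both orange strips in the tray at (330,172) and (343,195), and the blue bed is clear. Next I park the brush and turn the turret.

```bash
python3 -c "
from h import *
print(rel(.489,-.3315,.2675,90))"
```

```text
(array([ 0.068, -1.175, -0.013]), np.float64(0.2365), 8)
```

Call:
carry_out(moves=[{"slide": [0.01,-0.19,0],"twist": 0.026,"hand": 1},{"slide": [0.02,-0.38,0],"twist": 0.052,"hand": 1},{"slide": [0.035,-0.57,0],"twist": 0.078,"hand": 1},{"slide": [0.05,-0.76,0],"twist": 0.104,"hand": 1},{"slide": [0.06,-0.95,0],"twist": 0.13,"hand": 1}])

```text
time: 8.05
tcp_pos: [0.4948, -0.2663, 0.2602]
eef_rot: [0.439, 0.898, 0.001, -0.003]
ft_force: [0.3, -0.3, -1.8]
opening: 0.0267
gripper_force: 79.8
```

Call:
carry_out(moves=[{"slide": [0,0,0],"twist": 0.027,"hand": 1},{"slide": [0,0,0],"twist": 0.054,"hand": 1},{"slide": [0,0,0],"twist": 0.08,"hand": 1},{"slide": [0,0,0],"twist": 0.1065,"hand": 1},{"slide": [0,0,0],"twist": 0.1065,"hand": 1}])

```text
time: 8.68
tcp_pos: [0.4955, -0.2646, 0.2605]
eef_rot: [0.707, 0.707, -0.0, -0.003]
ft_force: [-1.0, -0.0, -1.2]
opening: 0.0268
gripper_force: 79.9
```

```bash
python3 -c "
from h import *
print(rel(.489,-.3315,.095,90))"
```

```text
(array([-0.223, -0.021,  0.552]), np.float64(-0.0001), 3)
```

Call:
carry_out(moves=[{"slide": [-0.12,-0.01,0.05],"twist": 0,"hand": 1},{"slide": [-0.223,-0.021,0.2],"twist": 0,"hand": 1},{"slide": [-0.223,-0.021,0.38],"twist": 0,"hand": 1},{"slide": [-0.223,-0.021,0.552],"twist": 0,"hand": 1},{"slide": [-0.223,-0.021,0.57],"twist": 0,"hand": 1}])

```text
time: 9.3
tcp_pos: [0.4872, -0.3293, 0.0872]
eef_rot: [0.707, 0.707, -0.0, -0.006]
ft_force: [0.8, -0.0, -0.8]
opening: 0.0271
gripper_force: 79.7
```

```bash
python3 -c "
from h import *
s,y=st(); print(s['tcp_pos'],s['ft_force'])
print(rel(.489,-.3315,.0855,90))
p,d,c=grab('wrist'); print(brushpose(c,d)); p,d,c=grab('top'); print(brushpose(c,d))"
```

```text
[ 0.48718332 -0.3293194   0.08721472] [ 0.75075614 -0.04576399 -0.76851762]
(array([-0.007,  0.006,  0.006]), np.float64(-0.0), 1)
(5373, ((0.4884883761405945, -0.3001045286655426), (0.03420371562242508, 0.05598846450448036), 0.2330712080001831), np.float64(0.057496650851244))Traceback (most recent call last):
  File "<string>", line 5, in <module>
    p,d,c=grab('wrist'); print(brushpose(c,d)); p,d,c=grab('top'); print(brushpose(c,d))
                                                                         ~~~~~~~~~^^^^^
  File "h.py", line 37, in brushpose
    q=P[m]; return len(q),cv2.minAreaRect(q[:,:2].astype(np.float32)),q[:,2].max()
                                                                      ~~~~~~~~~~^^
    return umr_maximum(a, axis, None, out, keepdims, initial, where)
ValueError: zero-size array to reduction operation maximum which has no identity
```

Call:
carry_out(moves=[{"slide": [-0.004,0.004,0.007],"twist": 0,"hand": 1},{"slide": [-0.004,0.004,0.007],"twist": 0,"hand": 1},{"slide": [-0.004,0.004,0.007],"twist": 0,"hand": 0},{"slide": [-0.004,0.004,0.007],"twist": 0,"hand": 0},{"slide": [-0.004,0.004,0.007],"twist": 0,"hand": 0}])

```text
time: 10.02
tcp_pos: [0.4918, -0.3333, 0.0904]
eef_rot: [0.708, 0.706, 0.0, 0.0]
ft_force: [0.2, -0.5, -0.4]
opening: 0.0797
gripper_force: 0.0
```

Call:
carry_out(moves=[{"slide": [0,0,0],"twist": 0,"hand": 0},{"slide": [0,0,0],"twist": 0,"hand": 0},{"slide": [0,0,-0.15],"twist": 0,"hand": 0},{"slide": [0,0,-0.35],"twist": 0,"hand": 0},{"slide": [0,0,-0.5],"twist": 0,"hand": 0}])

```text
time: 10.65
tcp_pos: [0.492, -0.3335, 0.2422]
eef_rot: [0.708, 0.706, 0.0, 0.001]
ft_force: [0.2, 0.6, -0.5]
opening: 0.0855
gripper_force: 0.0
```

```bash
python3 -c "
from h import *
s,y=st(); print(s['time'],s['tcp_pos'],y,s['opening'])
p,d,c=grab('wrist'); P=cloud(c,d)
q=P[(P[...,2]>.112)&(P[...,2]<.14)&(np.abs(P[...,0]-.489)<.04)&(np.abs(P[...,1]+.328)<.04)]; print(len(q),cv2.minAreaRect(q[:,:2].astype(np.float32)),q.mean(0))
print(rel(.619,.0635,.235,90),rel(.619,.0635,.112,90))
a=np.radians(np.arange(-57,70,10.5)); A=C+.13*np.c_[np.cos(a),np.sin(a)]
for i in (0,5,10):
  print('from',i,((A[i+1:i+6]-A[i])[:,::-1]/.3).round(3).tolist())
"
```

```text
10.65 [ 0.49195735 -0.33351658  0.242203  ] 89.88720247544909 0.0854916630997207
1287 ((0.49482908844947815, -0.33296605944633484), (0.027730396017432213, 0.02754487469792366), 89.80659484863281) [ 0.49471883 -0.33093716  0.12959322]
(array([1.331, 0.413, 0.045]), np.float64(-0.0003), 7) (array([1.331, 0.413, 0.455]), np.float64(-0.0003), 8)
from 0 [[0.049, 0.062], [0.109, 0.115], [0.177, 0.155], [0.251, 0.183], [0.329, 0.196]]
from 5 [[0.079, -0.001], [0.157, -0.017], [0.231, -0.046], [0.298, -0.088], [0.356, -0.142]]
from 10 [[0.047, -0.064], [0.083, -0.135]]
```

Call:
carry_out(moves=[{"slide": [0.19,0.06,0],"twist": 0,"hand": 1},{"slide": [0.38,0.12,0],"twist": 0,"hand": 1},{"slide": [0.57,0.18,0],"twist": 0,"hand": 1},{"slide": [0.76,0.24,0],"twist": 0,"hand": 1},{"slide": [0.95,0.295,0],"twist": 0,"hand": 1}])

```text
time: 11.32
tcp_pos: [0.581, -0.0466, 0.2397]
eef_rot: [0.708, 0.706, 0.0, 0.0]
ft_force: [1.0, -0.1, 0.7]
opening: 0.0
gripper_force: 0.0
```

Call:
carry_out(moves=[{"slide": [0.19,0.06,0],"twist": 0,"hand": 1},{"slide": [0.38,0.118,0],"twist": 0,"hand": 1},{"slide": [0.38,0.118,0.15],"twist": 0,"hand": 1},{"slide": [0.38,0.118,0.25],"twist": 0,"hand": 1},{"slide": [0.38,0.118,0.25],"twist": 0,"hand": 1}])

```text
time: 11.95
tcp_pos: [0.614, 0.066, 0.162]
eef_rot: [0.708, 0.707, -0.002, -0.003]
ft_force: [-0.2, 0.3, 0.1]
opening: 0.0001
gripper_force: 0.0
```

```bash
python3 -c "
from h import *
print(rel(.619,.0635,.112,90)); grab('wrist','w3'); p,d,c=grab('top'); P=cloud(c,d)
q=P[(P[...,2]>.05)&(P[...,2]<.14)&(np.abs(P[...,0]-.492)<.03)&(np.abs(P[...,1]+.33)<.05)]; print(len(q),q[:,2].max()); q=q[q[:,2]>.11]; print(q.mean(0))
"
```

```text
(array([-0.008,  0.017,  0.167]), np.float64(-0.0002), 1)
284 0.12885311578648762
[ 0.49165316 -0.32925994  0.12280968]
```

View pics/w3.png

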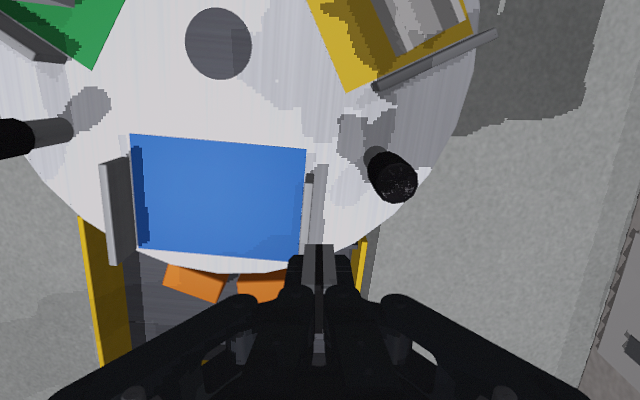

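The wrist view shows the closed fingers at (318,270), clear on the near side of the handle at (392,175). The brush stands on its pad at (0.492, -0.329). Now I push anticlockwise.

Call:
carry_out(moves=[{"slide": [-0.008,0.016,0.08],"twist": 0,"hand": 1},{"slide": [-0.008,0.016,0.167],"twist": 0,"hand": 1},{"slide": [-0.008,0.016,0.167],"twist": 0,"hand": 1}])

```text
time: 12.42
tcp_pos: [0.6208, 0.0628, 0.1148]
eef_rot: [0.708, 0.706, -0.0, -0.0]
ft_force: [-0.7, -0.1, 1.7]
opening: 0.0001
gripper_force: 0.0
```

Call:
carry_out(moves=[{"slide": [0.049,0.062,0],"twist": 0,"hand": 1},{"slide": [0.109,0.115,0],"twist": 0,"hand": 1},{"slide": [0.177,0.155,0],"twist": 0,"hand": 1},{"slide": [0.251,0.183,0],"twist": 0,"hand": 1},{"slide": [0.329,0.196,0],"twist": 0,"hand": 1}])

```text
time: 13.05
tcp_pos: [0.6783, 0.1591, 0.1161]
eef_rot: [0.708, 0.707, -0.004, -0.0]
ft_force: [-6.2, -7.5, 0.9]
opening: 0.0002
gripper_force: 3.8
```

Call:
carry_out(moves=[{"slide": [0.079,-0.001,0],"twist": 0,"hand": 1},{"slide": [0.157,-0.017,0],"twist": 0,"hand": 1},{"slide": [0.231,-0.046,0],"twist": 0,"hand": 1},{"slide": [0.298,-0.088,0],"twist": 0,"hand": 1},{"slide": [0.356,-0.142,0],"twist": 0,"hand": 1}])

```text
time: 13.68
tcp_pos: [0.6379, 0.2692, 0.1165]
eef_rot: [0.708, 0.706, 0.001, 0.001]
ft_force: [0.3, -3.0, 0.3]
opening: -0.0001
gripper_force: 0.8
```

```bash
cat >> h.py <<'E'
def handles(P):
    n=np.nan_to_num(P); m=(n[...,2]>.11)&(n[...,2]<.14)&(np.abs(np.hypot(n[...,0]-C[0],n[...,1]-C[1])-.13)<.02)
    for ce,a in blobs(m.astype(np.uint8)*255,12):
        x=P[int(ce[1]),int(ce[0])][:2]-C; print('h',ce.round(),a,np.degrees(np.arctan2(x[1],x[0])).round(1),np.hypot(*x).round(3))
E
python3 -c "
from h import *
s,y=st(); x=s['tcp_pos'][:2]-C; print(s['time'],s['tcp_pos'],np.hypot(*x),np.degrees(np.arctan2(x[1],x[0])),s['ft_force'])
p,d,c=grab('scene','s3'); handles(cloud(c,d))
p,d,c=grab('top','t3'); handles(cloud(c,d))
"
```

```text
13.675 [0.63789801 0.26921282 0.1164756 ] 0.13176973655099988 47.218835421487384 [ 0.31282719 -2.95760641  0.3012562 ]
h [346. 178.] 44 179.8 0.126
h [405. 204.] 63 43.3 0.132
h [342. 216.] 58 -60.2 0.136
h [313. 160.] 64 -57.2 0.127
h [273. 233.] 62 -177.3 0.128
```

Call:
carry_out(moves=[{"slide": [0.047,-0.064,0],"twist": 0,"hand": 1},{"slide": [0.083,-0.135,0],"twist": 0,"hand": 1},{"slide": [0.083,-0.135,0],"twist": 0,"hand": 1},{"slide": [0.06,-0.09,-0.1],"twist": 0,"hand": 1},{"slide": [0.06,-0.09,-0.3],"twist": 0,"hand": 1}])

```text
time: 14.4
tcp_pos: [0.6103, 0.2856, 0.2028]
eef_rot: [0.708, 0.706, -0.002, -0.002]
ft_force: [1.0, 0.0, -0.2]
opening: 0.0002
gripper_force: 0.0
```

```bash
python3 -c "
from h import *
p,d,c=grab('top'); handles(cloud(c,d))
print(rel(.4917,-.3333,.24,90))"
```

```text
h [300. 147.] 65 -33.5 0.129
h [292. 228.] 60 -154.2 0.129
(array([-2.071, -0.407, -0.086]), np.float64(-0.0005), 11)
```

Call:
carry_out(moves=[{"slide": [-0.18,-0.035,-0.08],"twist": 0,"hand": 0},{"slide": [-0.37,-0.07,-0.09],"twist": 0,"hand": 0},{"slide": [-0.56,-0.11,-0.09],"twist": 0,"hand": 0},{"slide": [-0.75,-0.15,-0.09],"twist": 0,"hand": 0},{"slide": [-0.94,-0.185,-0.09],"twist": 0,"hand": 0}])

```text
time: 15.08
tcp_pos: [0.5548, 0.0028, 0.2322]
eef_rot: [0.708, 0.706, 0.001, 0.001]
ft_force: [1.0, -0.1, -0.7]
opening: 0.0856
gripper_force: 0.0
```

Call:
carry_out(moves=[{"slide": [-0.19,-0.04,0],"twist": 0,"hand": 0},{"slide": [-0.38,-0.075,0],"twist": 0,"hand": 0},{"slide": [-0.57,-0.11,0],"twist": 0,"hand": 0},{"slide": [-0.76,-0.15,0],"twist": 0,"hand": 0},{"slide": [-0.94,-0.185,0],"twist": 0,"hand": 0}])

```text
time: 15.7
tcp_pos: [0.4985, -0.2797, 0.2321]
eef_rot: [0.708, 0.706, 0.0, 0.001]
ft_force: [1.1, -0.4, -0.2]
opening: 0.0855
gripper_force: 0.0
```

Call:
carry_out(moves=[{"slide": [-0.19,-0.037,0],"twist": 0,"hand": 0},{"slide": [-0.19,-0.037,0.1],"twist": 0,"hand": 0},{"slide": [-0.19,-0.037,0.1],"twist": 0,"hand": 0}])

```text
time: 16.08
tcp_pos: [0.4859, -0.334, 0.1998]
eef_rot: [0.709, 0.706, 0.0, -0.003]
ft_force: [-0.9, 0.1, 0.4]
opening: 0.0854
gripper_force: 0.0
```

```bash
cat > look.py <<'E'
from h import *
import sys
s,y=st(); print(s['time'],s['tcp_pos'].round(4),y)
p,d,c=grab('top'); P=cloud(c,d); handles(P)
n=np.nan_to_num(P); q=n[(n[...,2]>.075)&(n[...,2]<.1)&(np.hypot(n[...,0]-C[0],n[...,1]-C[1])<.17)]
g=np.c_[(q[:,:2]-C)@U,(q[:,:2]-C)@V]; g=g[(np.abs(g[:,1])<.06)&(g[:,0]>0.02)]; print('front bed tall pts',len(g),g.min(0) if len(g) else '',g.max(0) if len(g) else '')
z=cv2.resize(p[115:255,200:400],None,fx=3,fy=3,interpolation=2)
cv2.imwrite(f'pics/{sys.argv[1]}.png',z[:,:,::-1])
E
python3 look.py t4; python3 -c "
from h import *
p,d,c=grab('wrist'); P=cloud(c,d)
q=P[(P[...,2]>.112)&(P[...,2]<.14)&(np.abs(P[...,0]-.49)<.04)&(np.abs(P[...,1]+.328)<.04)]; r=cv2.minAreaRect(q[:,:2].astype(np.float32)); print(r,q[:,2].mean())
print(rel(*r[0],.082,90))"
```

```text
16.075 [ 0.4859 -0.334   0.1998] 89.75299684911532
h [300. 147.] 66 -34.6 0.13
h [225. 181.] 70 85.1 0.127
h [292. 228.] 62 -155.3 0.128
front bed tall pts 389 [ 0.08956146 -0.05610255] [0.14085854 0.05549317]
((0.49242883920669556, -0.3293735384941101), (0.02787102572619915, 0.027176540344953537), 0.11903201043605804) 0.12469187675879863
(array([0.015, 0.016, 0.4  ]), np.float64(-0.0003), 2)
```

View pics/t4.png

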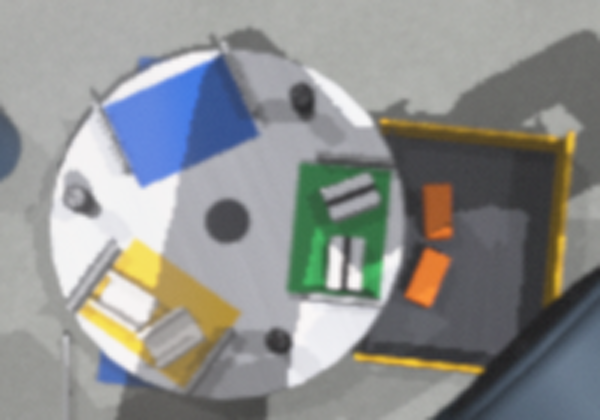

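The top crop shows green clicked in front of the tray with two aluminium blocks at (350,195) and (345,262). Both orange pieces are in the tray and yellow is at the lower left. I'll grasp the brush again.

Call:
carry_out(moves=[{"slide": [0.02,0.016,0.2],"twist": 0,"hand": 0},{"slide": [0.02,0.016,0.4],"twist": 0,"hand": 0},{"slide": [0.02,0.016,0.4],"twist": 0,"hand": 0},{"slide": [0.02,0.016,0.4],"twist": 0,"hand": 1},{"slide": [0.02,0.016,0.4],"twist": 0,"hand": 1}])

```text
time: 16.8
tcp_pos: [0.4942, -0.3296, 0.0855]
eef_rot: [0.708, 0.707, 0.0, 0.004]
ft_force: [-0.1, -0.1, 0.6]
opening: 0.0515
gripper_force: 0.0
```

Call:
carry_out(moves=[{"slide": [0,0,0],"twist": 0,"hand": 1},{"slide": [0,0,0],"twist": 0,"hand": 1},{"slide": [0,0,0],"twist": 0,"hand": 1}])

```text
time: 17.18
tcp_pos: [0.493, -0.3291, 0.0845]
eef_rot: [0.708, 0.706, -0.0, 0.002]
ft_force: [-1.5, 0.9, 7.4]
opening: 0.0271
gripper_force: 78.8
```

```bash
python3 -c "
from h import *
s,y=st(); print(s['time'],s['tcp_pos'],y,s['opening'],s['gripper_force'],s['ft_force'])
print(goal(.046,.002,.26,90))"
```

```text
17.175 [ 0.49299879 -0.32907935  0.08453382] 89.89863030975823 0.027110369134510225 78.7648057937622 [-1.51815637  0.94648089  7.39872565]
(array([ 1.519,  0.175, -0.585]), np.float64(-0.0003), 8)
```

Call:
carry_out(moves=[{"slide": [0,0,-0.2],"twist": 0,"hand": 1},{"slide": [0,0,-0.4],"twist": 0,"hand": 1},{"slide": [0.12,0.015,-0.57],"twist": 0,"hand": 1},{"slide": [0.3,0.035,-0.6],"twist": 0,"hand": 1},{"slide": [0.49,0.06,-0.6],"twist": 0,"hand": 1}])

```text
time: 17.8
tcp_pos: [0.511, -0.1804, 0.2643]
eef_rot: [0.708, 0.706, 0.001, 0.002]
ft_force: [0.1, 0.4, -2.0]
opening: 0.0275
gripper_force: 79.3
```

Call:
carry_out(moves=[{"slide": [0.19,0.02,0],"twist": -0.025,"hand": 1},{"slide": [0.39,0.045,0],"twist": -0.05,"hand": 1},{"slide": [0.59,0.07,0],"twist": -0.075,"hand": 1},{"slide": [0.79,0.09,0],"twist": -0.1,"hand": 1},{"slide": [0.98,0.115,0],"twist": -0.126,"hand": 1}])

```text
time: 18.42
tcp_pos: [0.5452, 0.1148, 0.2626]
eef_rot: [0.378, 0.926, 0.0, 0.0]
ft_force: [0.9, -0.5, -1.3]
opening: 0.027
gripper_force: 79.3
```

Call:
carry_out(moves=[{"slide": [0,0,0],"twist": -0.028,"hand": 1},{"slide": [0,0,0],"twist": -0.055,"hand": 1},{"slide": [0,0,0],"twist": -0.083,"hand": 1},{"slide": [0,0,0],"twist": -0.11,"hand": 1},{"slide": [0,0,0],"twist": -0.11,"hand": 1}])

```text
time: 19.05
tcp_pos: [0.5452, 0.1128, 0.2624]
eef_rot: [0.046, 0.999, 0.0, 0.0]
ft_force: [-0.6, 0.3, -1.8]
opening: 0.0274
gripper_force: 79.4
```

```bash
cat > pos.py <<'E'
from h import *
s,y=st(); t=s['tcp_pos']; print(s['time'],t.round(4),round(y,1),(t[:2]-C)@U,(t[:2]-C)@V)
p,d,c=grab('wrist'); t=st()[0]['tcp_pos']; P=cloud(c,d)
m=(np.hypot(P[...,0]-t[0],P[...,1]-t[1])<.075)&(np.abs(P[...,2]-(t[2]-.0807+.035))<.015); q=P[m]
e=(q[:,:2]-C)@V; r=(q[:,:2]-C)@U; print('brush lateral',np.percentile(e,.5)+.054,'r',np.median(r), 'end', np.percentile(e,.5))
print(goal(.046,.0,.152))
E
python3 pos.py
```

```text
19.05 [0.5452 0.1128 0.2624] 174.7 0.05977639815254233 0.002053294174980228
brush lateral 0.0019658956489251103 r 0.060723737827640525 end -0.05203410435107489
(array([0.007, 0.046, 0.368]), np.float64(-0.0009), 2)
```

Call:
carry_out(moves=[{"slide": [0.007,0.046,0],"twist": 0,"hand": 1},{"slide": [0.007,0.046,0.18],"twist": 0,"hand": 1},{"slide": [0.007,0.046,0.34],"twist": 0,"hand": 1},{"slide": [0.007,0.046,0.385],"twist": 0,"hand": 1},{"slide": [0.007,0.046,0.385],"twist": 0,"hand": 1}])

```text
time: 19.73
tcp_pos: [0.5448, 0.1272, 0.1461]
eef_rot: [0.045, 0.999, 0.0, -0.0]
ft_force: [0.4, 0.6, -1.3]
opening: 0.027
gripper_force: 79.3
```

```bash
python3 pos.py; python3 -c "
from h import *
print(goal(.046,0,.1425))"
```

```text
19.725 [0.5448 0.1272 0.1461] 174.8 0.04547559037489435 0.0003445587876632211
brush lateral 0.0012802934938604682 r 0.056227814614764116 end -0.05271970650613953
(array([ 0.005, -0.002, -0.016]), np.float64(-0.0004), 1)
(array([ 0.005, -0.002,  0.016]), np.float64(-0.0004), 1)
```

Call:
carry_out(moves=[{"slide": [0,0,0.015],"twist": 0,"hand": 1},{"slide": [0,-0.055,0.017],"twist": 0,"hand": 1},{"slide": [0,-0.11,0.017],"twist": 0,"hand": 1},{"slide": [0,-0.165,0.017],"twist": 0,"hand": 1},{"slide": [0,-0.22,0.017],"twist": 0,"hand": 1}])

```text
time: 20.4
tcp_pos: [0.539, 0.0596, 0.1416]
eef_rot: [0.046, 0.999, 0.0, 0.0]
ft_force: [0.7, 2.2, -0.7]
opening: 0.0269
gripper_force: 79.4
```

Call:
carry_out(moves=[{"slide": [0,-0.05,0],"twist": 0,"hand": 1},{"slide": [0,-0.1,0],"twist": 0,"hand": 1},{"slide": [0,-0.15,0],"twist": 0,"hand": 1},{"slide": [0,-0.2,0],"twist": 0,"hand": 1},{"slide": [0,-0.245,0],"twist": 0,"hand": 1}])

```text
time: 21.02
tcp_pos: [0.5321, -0.0133, 0.1412]
eef_rot: [0.045, 0.999, -0.0, -0.0]
ft_force: [0.4, 0.5, -1.6]
opening: 0.027
gripper_force: 79.2
```

Call:
carry_out(moves=[{"slide": [0,0,0],"twist": 0,"hand": 1},{"slide": [0,0,-0.2],"twist": 0,"hand": 1},{"slide": [0,0,-0.4],"twist": 0,"hand": 1},{"slide": [0,0,-0.4],"twist": 0,"hand": 1}])

```text
time: 21.52
tcp_pos: [0.5356, -0.0124, 0.2663]
eef_rot: [0.045, 0.999, -0.001, 0.006]
ft_force: [0.3, 1.4, -2.4]
opening: 0.0273
gripper_force: 79.6
```

```bash
python3 look.py t5; python3 -c "
from h import *
grab('scene','s5'); print(rel(.489,-.3278,.26,90))
p=cv2.imread('pics/s5.png'); cv2.imwrite('pics/s5c.png',cv2.resize(p[150:290,200:450],None,fx=3,fy=3))"
```

```text
21.525 [ 0.5356 -0.0124  0.2663] 174.89343871625127
h [301. 147.] 64 -35.4 0.127
h [225. 180.] 68 85.1 0.127
h [289. 228.] 28 -157.5 0.126
front bed tall pts 0  
(array([ 0.048, -1.062,  0.005]), np.float64(0.2358), 8)
```

View pics/s5c.png

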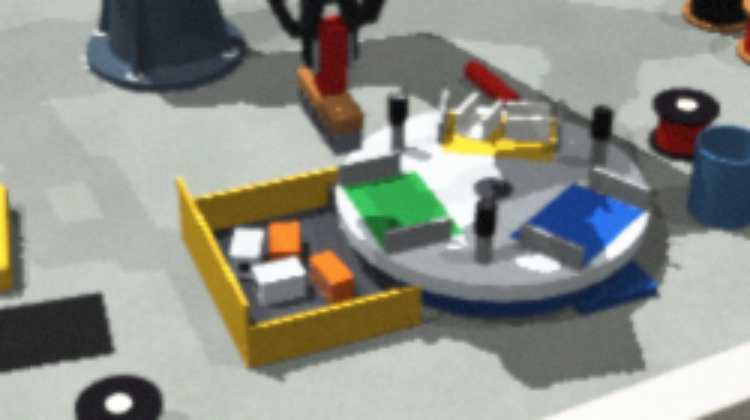

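The scene crop shows four pieces in the tray, white at (247,245) and (278,280) and orange at (285,240) and (332,275). Green is clear. I'll park the brush and turn again.

Call:
carry_out(moves=[{"slide": [0.01,-0.19,0],"twist": 0.026,"hand": 1},{"slide": [0.02,-0.38,0],"twist": 0.052,"hand": 1},{"slide": [0.03,-0.57,0],"twist": 0.078,"hand": 1},{"slide": [0.04,-0.76,0],"twist": 0.104,"hand": 1},{"slide": [0.045,-0.95,0],"twist": 0.13,"hand": 1}])

```text
time: 22.25
tcp_pos: [0.4915, -0.2952, 0.2584]
eef_rot: [0.44, 0.898, 0.001, -0.003]
ft_force: [0.2, -0.8, -2.4]
opening: 0.0275
gripper_force: 79.3
```

Call:
carry_out(moves=[{"slide": [0,0,0],"twist": 0.027,"hand": 1},{"slide": [0,0,0],"twist": 0.054,"hand": 1},{"slide": [0,0,0],"twist": 0.08,"hand": 1},{"slide": [0,0,0],"twist": 0.106,"hand": 1},{"slide": [0,0,0],"twist": 0.106,"hand": 1}])

```text
time: 22.88
tcp_pos: [0.4921, -0.2937, 0.2587]
eef_rot: [0.707, 0.707, -0.0, -0.003]
ft_force: [-0.3, 0.4, -1.8]
opening: 0.0271
gripper_force: 79.5
```

```bash
python3 -c "
from h import *
print(rel(.489,-.3278,.088,90))"
```

```text
(array([-0.114, -0.01 ,  0.569]), np.float64(0.0), 3)
```

Call:
carry_out(moves=[{"slide": [-0.114,-0.01,0.05],"twist": 0,"hand": 1},{"slide": [-0.114,-0.01,0.25],"twist": 0,"hand": 1},{"slide": [-0.114,-0.01,0.42],"twist": 0,"hand": 1},{"slide": [-0.114,-0.01,0.55],"twist": 0,"hand": 1},{"slide": [-0.114,-0.01,0.57],"twist": 0,"hand": 1}])

```text
time: 23.5
tcp_pos: [0.4878, -0.3267, 0.0863]
eef_rot: [0.707, 0.707, -0.0, -0.005]
ft_force: [-0.1, 0.0, -1.5]
opening: 0.027
gripper_force: 79.6
```

```bash
python3 -c "
from h import *
s=st()[0]; print(s['tcp_pos'],s['ft_force']); print(rel(.489,-.3278,.085,90))"
```

```text
[ 0.48781246 -0.32673099  0.0863434 ] [-0.0880736   0.03498487 -1.47195113]
(array([-0.004,  0.004,  0.004]), np.float64(0.0), 1)
```

Release, rise, then go to the push start as before (same geometry).

Call:
carry_out(moves=[{"slide": [0,0,0.005],"twist": 0,"hand": 1},{"slide": [0,0,0.005],"twist": 0,"hand": 1},{"slide": [0,0,0.005],"twist": 0,"hand": 0},{"slide": [0,0,0.005],"twist": 0,"hand": 0},{"slide": [0,0,0.005],"twist": 0,"hand": 0}])

```text
time: 24.12
tcp_pos: [0.4904, -0.3293, 0.0895]
eef_rot: [0.708, 0.706, 0.0, 0.001]
ft_force: [-0.4, -0.1, 0.6]
opening: 0.08
gripper_force: 0.0
```

Call:
carry_out(moves=[{"slide": [0,0,0],"twist": 0,"hand": 0},{"slide": [0,0,0],"twist": 0,"hand": 0},{"slide": [0,0,-0.15],"twist": 0,"hand": 0},{"slide": [0,0,-0.35],"twist": 0,"hand": 0},{"slide": [0,0,-0.5],"twist": 0,"hand": 0}])

```text
time: 24.75
tcp_pos: [0.4905, -0.3293, 0.241]
eef_rot: [0.708, 0.706, 0.0, 0.001]
ft_force: [1.1, -0.8, 0.1]
opening: 0.085
gripper_force: 0.0
```

Call:
carry_out(moves=[{"slide": [0.19,0.06,0],"twist": 0,"hand": 1},{"slide": [0.38,0.12,0],"twist": 0,"hand": 1},{"slide": [0.57,0.18,0],"twist": 0,"hand": 1},{"slide": [0.76,0.24,0],"twist": 0,"hand": 1},{"slide": [0.95,0.3,0],"twist": 0,"hand": 1}])

```text
time: 25.38
tcp_pos: [0.581, -0.0424, 0.2387]
eef_rot: [0.708, 0.706, 0.0, 0.0]
ft_force: [0.9, -0.3, 1.1]
opening: 0.0003
gripper_force: 0.0
```

Call:
carry_out(moves=[{"slide": [0.19,0.06,0],"twist": 0,"hand": 1},{"slide": [0.36,0.125,0],"twist": 0,"hand": 1},{"slide": [0.36,0.125,0.15],"twist": 0,"hand": 1},{"slide": [0.36,0.125,0.2],"twist": 0,"hand": 1},{"slide": [0.36,0.125,0.2],"twist": 0,"hand": 1}])

```text
time: 26.0
tcp_pos: [0.6173, 0.0632, 0.1774]
eef_rot: [0.708, 0.706, -0.001, -0.001]
ft_force: [0.1, -0.3, 0.0]
opening: 0.0002
gripper_force: 0.0
```

```bash
python3 -c "
from h import *
s,y=st(); print(s['tcp_pos'],y)
print(rel(.619,.0635,.112,90)); p,d,c=grab('top'); P=cloud(c,d); handles(P)
q=P[(P[...,2]>.11)&(P[...,2]<.14)&(np.abs(P[...,0]-.492)<.03)&(np.abs(P[...,1]+.33)<.05)]; print(len(q),q.mean(0))
"
```

```text
[0.61731007 0.06318441 0.17741564] 89.84029294190093
(array([0.001, 0.006, 0.218]), np.float64(-0.0004), 2)
h [225. 180.] 68 85.0 0.128
125 [ 0.49138371 -0.33060326  0.12246946]
```

Call:
carry_out(moves=[{"slide": [0,0.006,0.1],"twist": 0,"hand": 1},{"slide": [0,0.006,0.21],"twist": 0,"hand": 1},{"slide": [0,0.006,0.215],"twist": 0,"hand": 1}])

```text
time: 26.42
tcp_pos: [0.6194, 0.0628, 0.1136]
eef_rot: [0.708, 0.706, -0.001, -0.001]
ft_force: [0.1, -0.1, 0.4]
opening: 0.0001
gripper_force: 0.0
```

Call:
carry_out(moves=[{"slide": [0.049,0.062,0],"twist": 0,"hand": 1},{"slide": [0.109,0.115,0],"twist": 0,"hand": 1},{"slide": [0.177,0.155,0],"twist": 0,"hand": 1},{"slide": [0.251,0.183,0],"twist": 0,"hand": 1},{"slide": [0.329,0.196,0],"twist": 0,"hand": 1}])

```text
time: 27.05
tcp_pos: [0.6773, 0.1593, 0.1155]
eef_rot: [0.708, 0.706, -0.004, -0.0]
ft_force: [-6.8, -7.8, -0.8]
opening: -0.0001
gripper_force: 3.8
```

Call:
carry_out(moves=[{"slide": [0.079,-0.001,0],"twist": 0,"hand": 1},{"slide": [0.157,-0.017,0],"twist": 0,"hand": 1},{"slide": [0.231,-0.046,0],"twist": 0,"hand": 1},{"slide": [0.298,-0.088,0],"twist": 0,"hand": 1},{"slide": [0.356,-0.142,0],"twist": 0,"hand": 1}])

```text
time: 27.68
tcp_pos: [0.6371, 0.2693, 0.116]
eef_rot: [0.708, 0.706, 0.001, 0.001]
ft_force: [-0.7, -2.2, -0.4]
opening: -0.0001
gripper_force: 0.9
```

Call:
carry_out(moves=[{"slide": [0.047,-0.064,0],"twist": 0,"hand": 1},{"slide": [0.083,-0.135,0],"twist": 0,"hand": 1},{"slide": [0.083,-0.135,0],"twist": 0,"hand": 1},{"slide": [0.06,-0.09,-0.1],"twist": 0,"hand": 1},{"slide": [0.06,-0.09,-0.3],"twist": 0,"hand": 1}])

```text
time: 28.3
tcp_pos: [0.6095, 0.2865, 0.2024]
eef_rot: [0.708, 0.706, -0.002, -0.001]
ft_force: [1.2, 0.7, -0.0]
opening: -0.0
gripper_force: 0.0
```

```bash
python3 -c "
from h import *
p,d,c=grab('top'); handles(cloud(c,d))
print(st()[0]['tcp_pos'],rel(.4914,-.3306,.24,90))"
```

```text
h [300. 147.] 67 -33.2 0.129
h [292. 228.] 61 -154.1 0.13
[0.61472217 0.28854425 0.2138659 ] (array([-2.065, -0.405, -0.087]), np.float64(-0.0004), 11)
```

Call:
carry_out(moves=[{"slide": [-0.18,-0.035,-0.08],"twist": 0,"hand": 0},{"slide": [-0.37,-0.07,-0.09],"twist": 0,"hand": 0},{"slide": [-0.56,-0.11,-0.09],"twist": 0,"hand": 0},{"slide": [-0.75,-0.15,-0.09],"twist": 0,"hand": 0},{"slide": [-0.94,-0.185,-0.09],"twist": 0,"hand": 0}])

```text
time: 28.98
tcp_pos: [0.5541, 0.0036, 0.2317]
eef_rot: [0.708, 0.706, 0.001, 0.001]
ft_force: [1.5, 0.2, -0.5]
opening: 0.0855
gripper_force: 0.0
```

Call:
carry_out(moves=[{"slide": [-0.19,-0.04,0],"twist": 0,"hand": 0},{"slide": [-0.38,-0.075,0],"twist": 0,"hand": 0},{"slide": [-0.57,-0.11,0],"twist": 0,"hand": 0},{"slide": [-0.76,-0.15,0],"twist": 0,"hand": 0},{"slide": [-0.94,-0.18,0],"twist": 0,"hand": 0}])

```text
time: 29.6
tcp_pos: [0.4993, -0.279, 0.2316]
eef_rot: [0.708, 0.706, 0.001, 0.001]
ft_force: [0.6, 0.1, 0.2]
opening: 0.0855
gripper_force: 0.0
```

Call:
carry_out(moves=[{"slide": [-0.185,-0.03,0],"twist": 0,"hand": 0},{"slide": [-0.185,-0.03,0.1],"twist": 0,"hand": 0},{"slide": [-0.185,-0.03,0.1],"twist": 0,"hand": 0}])

```text
time: 29.98
tcp_pos: [0.4888, -0.3318, 0.1993]
eef_rot: [0.709, 0.706, 0.0, -0.002]
ft_force: [-0.4, 0.3, 0.1]
opening: 0.0853
gripper_force: 0.0
```

```bash
python3 look.py t6; python3 -c "
from h import *
p,d,c=grab('wrist'); P=cloud(c,d)
q=P[(P[...,2]>.112)&(P[...,2]<.14)&(np.abs(P[...,0]-.49)<.04)&(np.abs(P[...,1]+.328)<.04)]; r=cv2.minAreaRect(q[:,:2].astype(np.float32)); print(r,q[:,2].mean())
print(rel(*r[0],.082,90))"
```

```text
29.975 [ 0.4888 -0.3318  0.1993] 89.76531311183504
h [300. 147.] 66 -34.5 0.13
h [225. 181.] 69 85.1 0.128
h [292. 228.] 62 -155.2 0.129
front bed tall pts 138 [ 0.09098797 -0.05518013] [0.14624178 0.05026998]
((0.49203744530677795, -0.3308541476726532), (0.027970030903816223, 0.027353761717677116), 0.7769248485565186) 0.12465605643114235
(array([0.003, 0.005, 0.398]), np.float64(-0.0003), 2)
```

View pics/t6.png

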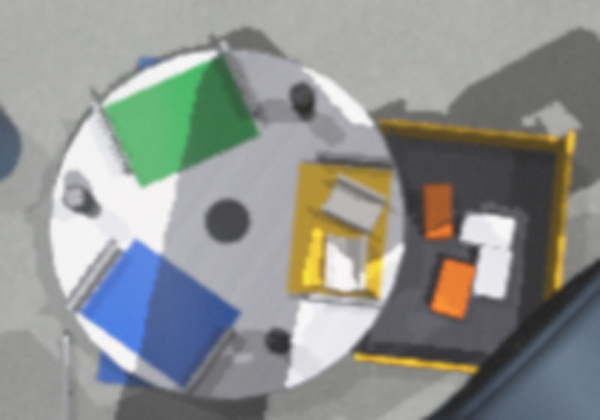

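The top crop shows yellow clicked in front of the tray, with the two ducts at (352,203) and (345,262). The four swept pieces are all in the tray. I'll take the brush.

Call:
carry_out(moves=[{"slide": [0.01,0.005,0.2],"twist": 0,"hand": 0},{"slide": [0.01,0.005,0.398],"twist": 0,"hand": 0},{"slide": [0.01,0.005,0.398],"twist": 0,"hand": 0},{"slide": [0.01,0.005,0.398],"twist": 0,"hand": 1},{"slide": [0.01,0.005,0.398],"twist": 0,"hand": 1}])

```text
time: 30.7
tcp_pos: [0.4936, -0.3305, 0.0855]
eef_rot: [0.708, 0.707, 0.0, 0.004]
ft_force: [0.6, 0.5, -0.2]
opening: 0.0516
gripper_force: 0.0
```

Call:
carry_out(moves=[{"slide": [0,0,0],"twist": 0,"hand": 1},{"slide": [0,0,0],"twist": 0,"hand": 1},{"slide": [0,0,0],"twist": 0,"hand": 1}])

```text
time: 31.08
tcp_pos: [0.4924, -0.33, 0.0845]
eef_rot: [0.708, 0.707, -0.0, 0.002]
ft_force: [-0.9, 0.9, 7.4]
opening: 0.0275
gripper_force: 79.3
```

Call:
carry_out(moves=[{"slide": [0,0,-0.2],"twist": 0,"hand": 1},{"slide": [0,0,-0.4],"twist": 0,"hand": 1},{"slide": [0.12,0.015,-0.57],"twist": 0,"hand": 1},{"slide": [0.3,0.035,-0.6],"twist": 0,"hand": 1},{"slide": [0.49,0.06,-0.6],"twist": 0,"hand": 1}])

```text
time: 31.7
tcp_pos: [0.5104, -0.1813, 0.2643]
eef_rot: [0.708, 0.706, 0.001, 0.002]
ft_force: [-0.2, 0.2, -2.1]
opening: 0.0272
gripper_force: 79.3
```

Call:
carry_out(moves=[{"slide": [0.19,0.02,0],"twist": -0.025,"hand": 1},{"slide": [0.39,0.045,0],"twist": -0.05,"hand": 1},{"slide": [0.59,0.07,0],"twist": -0.075,"hand": 1},{"slide": [0.79,0.09,0],"twist": -0.1,"hand": 1},{"slide": [0.98,0.115,0],"twist": -0.126,"hand": 1}])

```text
time: 32.33
tcp_pos: [0.5445, 0.1139, 0.2626]
eef_rot: [0.378, 0.926, 0.0, 0.001]
ft_force: [0.9, -0.0, -1.2]
opening: 0.0271
gripper_force: 79.1
```

Call:
carry_out(moves=[{"slide": [0,0,0],"twist": -0.028,"hand": 1},{"slide": [0,0,0],"twist": -0.055,"hand": 1},{"slide": [0,0,0],"twist": -0.083,"hand": 1},{"slide": [0,0,0],"twist": -0.11,"hand": 1},{"slide": [0,0,0],"twist": -0.11,"hand": 1}])

```text
time: 32.95
tcp_pos: [0.5446, 0.1118, 0.2624]
eef_rot: [0.046, 0.999, 0.0, 0.0]
ft_force: [0.5, -0.1, -0.7]
opening: 0.0271
gripper_force: 79.3
```

```bash
python3 pos.py
```

```text
32.95 [0.5446 0.1118 0.2624] 174.7 0.060753940377689886 0.001499159912885626
brush lateral 0.0016762636546681434 r 0.06213576110376336 end -0.052323736345331856
(array([0.006, 0.049, 0.368]), np.float64(-0.0009), 2)
```

Call:
carry_out(moves=[{"slide": [0.006,0.049,0],"twist": 0,"hand": 1},{"slide": [0.006,0.049,0],"twist": 0,"hand": 1}])

```text
time: 33.25
tcp_pos: [0.5443, 0.1279, 0.2619]
eef_rot: [0.045, 0.999, 0.0, 0.0]
ft_force: [0.2, 0.3, -2.3]
opening: 0.0274
gripper_force: 79.5
```

```bash
python3 -c "
from h import *
p,d,c=grab('wrist','w7'); P=np.nan_to_num(cloud(c,d)); 
q=P[(P[...,2]>.07)&(P[...,2]<.1)]; r=(q[:,:2]-C)@U; v=(q[:,:2]-C)@V; m=(r>0)&(r<.17)&(abs(v)<.06); print(m.sum(),np.percentile(r[m],[0,2,50,98]),v[m].min(),v[m].max())
print(goal(.046,0,.1425))"
```

```text
2165 [0.09004602 0.09371013 0.12175965 0.14443524] -0.057320346275496696 0.049243797607500105
(array([-0.   , -0.003,  0.398]), np.float64(-0.0003), 2)
```

View pics/w7.png

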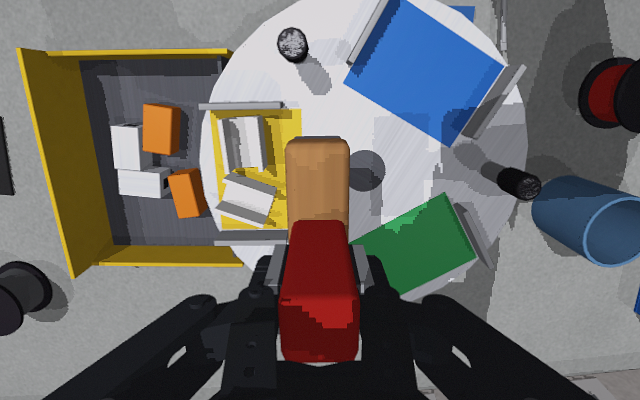

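The wrist view shows the brush at (318,170) inside the yellow bed, with the ducts at (243,142) and (246,198) ahead of it. I'll lower it and sweep.

Call:
carry_out(moves=[{"slide": [0,-0.003,0.18],"twist": 0,"hand": 1},{"slide": [0,-0.003,0.34],"twist": 0,"hand": 1},{"slide": [0,-0.003,0.395],"twist": 0,"hand": 1},{"slide": [0,-0.003,0.398],"twist": 0,"hand": 1}])

```text
time: 33.8
tcp_pos: [0.5447, 0.1257, 0.1422]
eef_rot: [0.045, 0.999, -0.0, -0.0]
ft_force: [0.6, -0.3, -1.3]
opening: 0.0271
gripper_force: 79.2
```

Call:
carry_out(moves=[{"slide": [0,0,0.002],"twist": 0,"hand": 1},{"slide": [0,-0.055,0.003],"twist": 0,"hand": 1},{"slide": [0,-0.11,0.003],"twist": 0,"hand": 1},{"slide": [0,-0.165,0.003],"twist": 0,"hand": 1},{"slide": [0,-0.22,0.003],"twist": 0,"hand": 1}])

```text
time: 34.42
tcp_pos: [0.5384, 0.0586, 0.1418]
eef_rot: [0.045, 0.999, 0.0, 0.0]
ft_force: [0.3, 0.6, -0.6]
opening: 0.027
gripper_force: 79.3
```

Call:
carry_out(moves=[{"slide": [0,-0.05,0],"twist": 0,"hand": 1},{"slide": [0,-0.1,0],"twist": 0,"hand": 1},{"slide": [0,-0.15,0],"twist": 0,"hand": 1},{"slide": [0,-0.2,0],"twist": 0,"hand": 1},{"slide": [0,-0.245,0],"twist": 0,"hand": 1}])

```text
time: 35.05
tcp_pos: [0.5318, -0.0142, 0.1415]
eef_rot: [0.045, 0.999, -0.0, 0.0]
ft_force: [0.3, 0.6, -1.9]
opening: 0.0274
gripper_force: 79.2
```

Call:
carry_out(moves=[{"slide": [0,0,0],"twist": 0,"hand": 1},{"slide": [0,0,-0.2],"twist": 0,"hand": 1},{"slide": [0,0,-0.4],"twist": 0,"hand": 1},{"slide": [0,0,-0.4],"twist": 0,"hand": 1}])

```text
time: 35.55
tcp_pos: [0.5352, -0.0134, 0.2665]
eef_rot: [0.045, 0.999, -0.001, 0.006]
ft_force: [-0.2, 0.6, -1.8]
opening: 0.0272
gripper_force: 79.5
```

```bash
python3 look.py t8; python3 -c "
from h import *
grab('scene','s8'); print(rel(.489,-.3278,.26,90))
p=cv2.imread('pics/s8.png'); cv2.imwrite('pics/s8c.png',cv2.resize(p[150:290,200:450],None,fx=3,fy=3))"
```

```text
35.55 [ 0.5352 -0.0134  0.2665] 174.89468710922486
h [300. 147.] 66 -34.3 0.13
h [225. 181.] 70 85.1 0.128
h [290. 228.] 30 -156.4 0.127
front bed tall pts 0  
(array([ 0.047, -1.059,  0.006]), np.float64(0.2358), 8)
```

View pics/s8c.png

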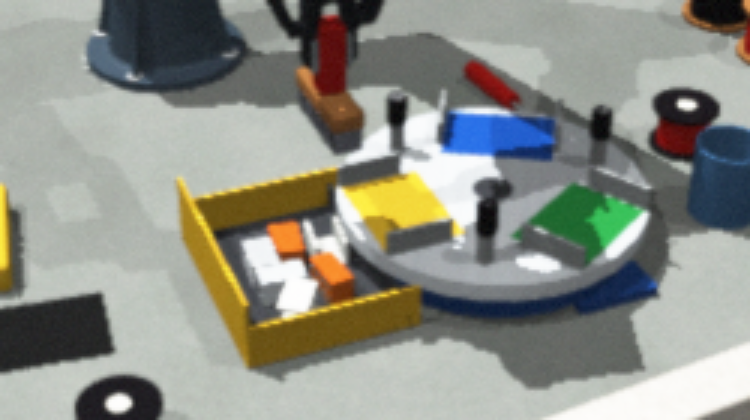

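The scene shows all beds clear. The last ducts are in the tray at (325,238) and (297,295), and the first of these lies close to the rim, so I'll check its height after parking the brush.

Call:
carry_out(moves=[{"slide": [0.01,-0.19,0],"twist": 0.026,"hand": 1},{"slide": [0.02,-0.38,0],"twist": 0.052,"hand": 1},{"slide": [0.03,-0.57,0],"twist": 0.078,"hand": 1},{"slide": [0.04,-0.76,0],"twist": 0.104,"hand": 1},{"slide": [0.045,-0.95,0],"twist": 0.13,"hand": 1}])

```text
time: 36.28
tcp_pos: [0.4912, -0.2962, 0.2587]
eef_rot: [0.44, 0.898, 0.001, -0.003]
ft_force: [1.3, -0.6, -1.6]
opening: 0.0272
gripper_force: 79.6
```

Call:
carry_out(moves=[{"slide": [0,0,0],"twist": 0.027,"hand": 1},{"slide": [0,0,0],"twist": 0.054,"hand": 1},{"slide": [0,0,0],"twist": 0.08,"hand": 1},{"slide": [0,0,0],"twist": 0.106,"hand": 1},{"slide": [0,0,0],"twist": 0.106,"hand": 1}])

```text
time: 36.9
tcp_pos: [0.4918, -0.2947, 0.259]
eef_rot: [0.707, 0.707, -0.0, -0.003]
ft_force: [0.8, 0.7, -2.4]
opening: 0.0269
gripper_force: 79.8
```

Call:
carry_out(moves=[{"slide": [-0.114,-0.01,0.05],"twist": 0,"hand": 1},{"slide": [-0.114,-0.01,0.25],"twist": 0,"hand": 1},{"slide": [-0.114,-0.01,0.42],"twist": 0,"hand": 1},{"slide": [-0.114,-0.01,0.55],"twist": 0,"hand": 1},{"slide": [-0.114,-0.01,0.57],"twist": 0,"hand": 1}])

```text
time: 37.52
tcp_pos: [0.4875, -0.3277, 0.0866]
eef_rot: [0.707, 0.707, -0.0, -0.005]
ft_force: [0.0, -0.2, -1.0]
opening: 0.0276
gripper_force: 79.7
```

```bash
python3 look.py t9; python3 -c "
from h import *
print(rel(.489,-.3278,.085,90))
p,d,c=grab('top'); P=np.nan_to_num(cloud(c,d)); T=C+.235*U
x=(P[...,:2]-T)@V; y=-((P[...,:2]-T)@U); m=(abs(x)<.11)&(y>-.08)&(y<.075)&(np.hypot(P[...,0]-C[0],P[...,1]-C[1])>.172)&(P[...,2]>.02)
for ce,a in blobs(m.astype(np.uint8)*255,10):
    i=(int(ce[1]),int(ce[0])); print(ce.round(),a,x[i].round(3),y[i].round(3),P[i][2].round(3))
print('max z',P[...,2][m].max())"
```

```text
37.525 [ 0.4875 -0.3277  0.0866] 90.01473096875363
h [300. 147.] 65 -34.5 0.13
h [225. 181.] 69 85.2 0.127
h [292. 228.] 62 -155.4 0.128
front bed tall pts 0  
(array([0.003, 0.002, 0.01 ]), np.float64(-0.0), 1)
[435. 192.] 3514 -0.086 -0.036 0.777
[364. 175.] 175 0.071 -0.014 0.038
[345. 185.] 166 0.036 0.036 0.039
[358. 203.] 543 -0.008 -0.009 0.003
[343. 206.] 26 -0.023 0.038 0.007
max z 0.780258474149042
```

View pics/t9.png

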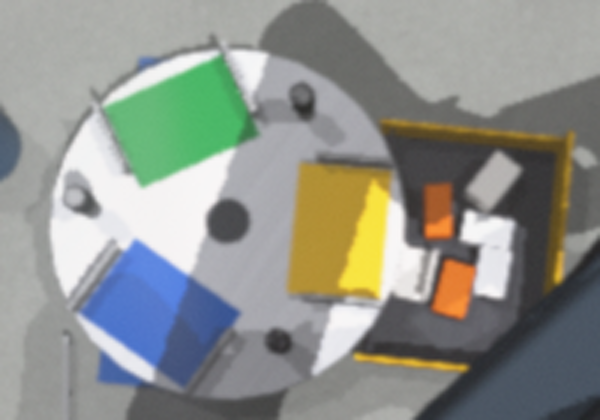

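The top crop shows six pieces in the tray, with one duct at (415,275) touching the rim outline. I'll measure its height.

```bash
python3 -c "
from h import *
p,d,c=grab('top'); P=np.nan_to_num(cloud(c,d))
print((P[198:214:2,330:348,2]*1000).round().astype(int))
p,d,c=grab('scene'); P=np.nan_to_num(cloud(c,d)); T=C+.235*U
x=(P[...,:2]-T)@V; y=-((P[...,:2]-T)@U); m=(abs(x+.025)<.035)&(y<.075)&(y>.03)&(P[...,2]>.02); q=P[m]; print(len(q),(q[:,2]*1000).round().astype(int)[:150], (y[m]*1000).round().astype(int)[:150])"
```

```text
[[59 59 60 61 37  7  8 11 11  6  5  7  8  5 35 35  5  6]
 [59 62 62 33  7  8 11  8  8  6  7  8  9  4 34  3  6  3]
 [60 61 56 31  9  8  7 10  9  9 10  8  9 34 33  4  7 -2]
 [65 61 33 12  8  8  8 13 10  7  7  7  9 37  4  4  4 29]
 [60 63 36  6 14 10  8  5  7  9  4  8  9 36  7  1  6 30]
 [62 35 12  8  8  8  8 11  8  7  6  5 37 35  4  4 32 32]
 [51 30 11 10 11  6  7  8  7  9  9 10 36  5  5  4 29 31]
 [31 34 11  6 10 10 10  5 11  9  9 31 37  4  2 28 32 33]]
105 [60 59 56 61 51 57 60 52 59 60 61 45 58 61 59 35 40 50 55 61 60 37 51 62
 61 60 60 35 35 45 53 61 61 57 29 32 32 34 44 55 53 60 59 31 28 26 34 34
 45 52 56 21 34 31 30 34 42 49 55 54 21 32 31 30 37 33 45 28 33 33 21 34
 33 40 48 21 31 33 33 38 44 21 28 36 26 33 35 22 34 34 25 29 29 22 28 30
 25 26 28 29 32 22 24 33 22] [74 72 72 75 72 72 74 70 69 72 74 71 68 69 73 71 72 70 70 70 73 68 67 65
 68 72 74 37 67 68 67 66 69 74 38 40 67 69 67 64 68 67 71 35 39 67 67 70
 67 67 68 38 35 39 67 68 67 66 66 70 36 34 38 65 64 69 66 34 35 38 67 64
 67 67 66 35 34 36 62 63 66 34 33 33 64 63 65 34 31 34 62 63 66 32 33 35
 63 66 30 33 40 63 65 32 64]
```

The duct lies flat on the tray floor, with its inside at 8 mm and its walls at 34 mm. I'll release the brush and make the last turn.

Call:
carry_out(moves=[{"slide": [0,0,0.006],"twist": 0,"hand": 1},{"slide": [0,0,0.006],"twist": 0,"hand": 1},{"slide": [0,0,0.006],"twist": 0,"hand": 0},{"slide": [0,0,0.006],"twist": 0,"hand": 0},{"slide": [0,0,0.006],"twist": 0,"hand": 0}])

```text
time: 38.35
tcp_pos: [0.4899, -0.3301, 0.089]
eef_rot: [0.708, 0.706, -0.0, 0.0]
ft_force: [-0.4, 0.1, -0.0]
opening: 0.0798
gripper_force: 0.0
```

Call:
carry_out(moves=[{"slide": [0,0,0],"twist": 0,"hand": 0},{"slide": [0,0,0],"twist": 0,"hand": 0},{"slide": [0,0,-0.15],"twist": 0,"hand": 0},{"slide": [0,0,-0.35],"twist": 0,"hand": 0},{"slide": [0,0,-0.5],"twist": 0,"hand": 0}])

```text
time: 38.98
tcp_pos: [0.4901, -0.3303, 0.241]
eef_rot: [0.708, 0.706, 0.0, 0.001]
ft_force: [-0.4, -0.9, -0.5]
opening: 0.0858
gripper_force: 0.0
```

Call:
carry_out(moves=[{"slide": [0.19,0.06,0],"twist": 0,"hand": 1},{"slide": [0.38,0.12,0],"twist": 0,"hand": 1},{"slide": [0.57,0.18,0],"twist": 0,"hand": 1},{"slide": [0.76,0.24,0],"twist": 0,"hand": 1},{"slide": [0.95,0.3,0],"twist": 0,"hand": 1}])

```text
time: 39.6
tcp_pos: [0.5807, -0.0434, 0.2388]
eef_rot: [0.708, 0.706, 0.0, 0.0]
ft_force: [0.3, -0.7, 0.2]
opening: -0.0002
gripper_force: 0.0
```

Call:
carry_out(moves=[{"slide": [0.19,0.06,0],"twist": 0,"hand": 1},{"slide": [0.36,0.125,0],"twist": 0,"hand": 1},{"slide": [0.36,0.125,0.15],"twist": 0,"hand": 1},{"slide": [0.36,0.125,0.2],"twist": 0,"hand": 1},{"slide": [0.36,0.125,0.2],"twist": 0,"hand": 1}])

```text
time: 40.22
tcp_pos: [0.617, 0.0622, 0.1775]
eef_rot: [0.708, 0.706, -0.001, -0.001]
ft_force: [-0.1, 0.3, 0.6]
opening: 0.0003
gripper_force: 0.0
```

```bash
python3 -c "
from h import *
s,y=st(); print(s['tcp_pos'],y)
print(rel(.619,.0635,.112,90)); p,d,c=grab('top'); P=cloud(c,d); handles(P)
q=P[(P[...,2]>.11)&(P[...,2]<.14)&(np.abs(P[...,0]-.492)<.03)&(np.abs(P[...,1]+.33)<.05)]; print(len(q),q.mean(0))
"
```

```text
[0.61702131 0.0622482  0.17746002] 89.84117072853407
(array([0.004, 0.007, 0.218]), np.float64(-0.0004), 2)
h [225. 181.] 69 85.0 0.128
112 [ 0.48986334 -0.3313357   0.12324474]
```

Call:
carry_out(moves=[{"slide": [0.003,0.007,0.1],"twist": 0,"hand": 1},{"slide": [0.003,0.007,0.21],"twist": 0,"hand": 1},{"slide": [0.003,0.007,0.215],"twist": 0,"hand": 1}])

```text
time: 40.65
tcp_pos: [0.6193, 0.0627, 0.1135]
eef_rot: [0.708, 0.706, -0.001, -0.001]
ft_force: [0.8, -0.4, 0.4]
opening: -0.0003
gripper_force: 0.0
```

Call:
carry_out(moves=[{"slide": [0.049,0.062,0],"twist": 0,"hand": 1},{"slide": [0.109,0.115,0],"twist": 0,"hand": 1},{"slide": [0.177,0.155,0],"twist": 0,"hand": 1},{"slide": [0.251,0.183,0],"twist": 0,"hand": 1},{"slide": [0.329,0.196,0],"twist": 0,"hand": 1}])

```text
time: 41.28
tcp_pos: [0.6773, 0.1593, 0.1156]
eef_rot: [0.708, 0.706, -0.004, -0.0]
ft_force: [-5.5, -8.0, 0.1]
opening: 0.0003
gripper_force: 3.8
```

Call:
carry_out(moves=[{"slide": [0.079,-0.001,0],"twist": 0,"hand": 1},{"slide": [0.157,-0.017,0],"twist": 0,"hand": 1},{"slide": [0.231,-0.046,0],"twist": 0,"hand": 1},{"slide": [0.298,-0.088,0],"twist": 0,"hand": 1},{"slide": [0.356,-0.142,0],"twist": 0,"hand": 1}])

```text
time: 41.9
tcp_pos: [0.6371, 0.2692, 0.116]
eef_rot: [0.708, 0.706, 0.001, 0.001]
ft_force: [-0.3, -1.3, 1.0]
opening: 0.0001
gripper_force: 0.9
```

Call:
carry_out(moves=[{"slide": [0.047,-0.064,0],"twist": 0,"hand": 1},{"slide": [0.083,-0.135,0],"twist": 0,"hand": 1},{"slide": [0.083,-0.135,0],"twist": 0,"hand": 1},{"slide": [0.06,-0.09,-0.1],"twist": 0,"hand": 1},{"slide": [0.06,-0.09,-0.4],"twist": 0,"hand": 1}])

```text
time: 42.52
tcp_pos: [0.6093, 0.2864, 0.2047]
eef_rot: [0.708, 0.706, -0.002, -0.002]
ft_force: [1.4, 0.2, 0.7]
opening: -0.0001
gripper_force: 0.0
```

Call:
carry_out(moves=[{"slide": [0,0,-0.1],"twist": 0,"hand": 1},{"slide": [0,0,-0.1],"twist": 0,"hand": 1},{"slide": [0,0,-0.1],"twist": 0,"hand": 1},{"slide": [0,0,-0.1],"twist": 0,"hand": 1},{"slide": [0,0,-0.1],"twist": 0,"hand": 1}])

```text
time: 43.15
tcp_pos: [0.6092, 0.287, 0.235]
eef_rot: [0.708, 0.706, -0.001, -0.001]
ft_force: [-0.6, -0.6, 0.5]
opening: -0.0001
gripper_force: 0.0
```

Call:
carry_out(moves=[{"slide": [0,0,0],"twist": 0,"hand": 1},{"slide": [0,0,0],"twist": 0,"hand": 1},{"slide": [0,0,0],"twist": 0,"hand": 1},{"slide": [0,0,0],"twist": 0,"hand": 1},{"slide": [0,0,0],"twist": 0,"hand": 1}])

```text
time: 43.78
tcp_pos: [0.6098, 0.2872, 0.2368]
eef_rot: [0.708, 0.706, 0.0, 0.0]
ft_force: [-0.4, -0.5, -0.4]
opening: 0.0002
gripper_force: 0.0
```

Call:
carry_out(moves=[{"slide": [0,0,0],"twist": 0,"hand": 1},{"slide": [0,0,0],"twist": 0,"hand": 1},{"slide": [0,0,0],"twist": 0,"hand": 1},{"slide": [0,0,0],"twist": 0,"hand": 1},{"slide": [0,0,0],"twist": 0,"hand": 1}])

```text
time: 44.4
tcp_pos: [0.6098, 0.2872, 0.2367]
eef_rot: [0.708, 0.706, 0.0, -0.0]
ft_force: [0.6, 0.3, 0.5]
opening: -0.0001
gripper_force: 0.0
```

```bash
python3 look.py t10; python3 -c "
from h import *
p=cv2.imread('pics/t10.png')
q,d,c=grab('scene'); P=cloud(c,d); handles(P)
a,d,c=grab('top'); P=cloud(c,d); q=P[(P[...,2]>.11)&(P[...,2]<.14)&(np.abs(P[...,0]-.492)<.03)&(np.abs(P[...,1]+.33)<.05)]; print(len(q),q.mean(0))
cv2.imwrite('pics/end.png',a[100:260,190:490][:,:,::-1].repeat(2,0).repeat(2,1))"
```

```text
44.4 [0.6098 0.2872 0.2367] 89.89212667114283
h [300. 147.] 65 -34.0 0.131
h [228. 181.] 24 85.9 0.123
h [292. 228.] 62 -155.3 0.128
front bed tall pts 0  
h [332. 184.] 46 -153.6 0.13
h [400. 189.] 56 82.2 0.123
h [362. 220.] 68 -34.9 0.139
116 [ 0.48998249 -0.33088538  0.12295025]
```

View pics/end.png

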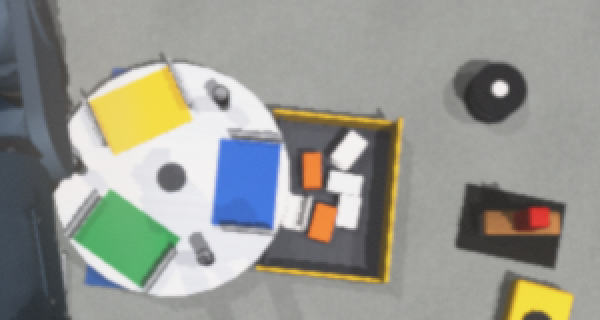

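The final view shows all six pieces in the tray around (325,195), blue at the tray at (247,182), and the brush standing mid-pad at (520,220). I'll hand the job in.

```bash
python3 -c "
from cell import ctrl
print(ctrl.close_job())"
```

```text
the job is handed in; nothing more can be done
None
```

I handed the job in at about 45 s of robot time; the last pictures show all six offcuts in the scrap tray, the blue bed clicked in front of it and the brush standing on the middle of its pad, but the hand-in returned no verdict.

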